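Cure a batch of costume bells

ROBOT

A 6-joint arm with a two-finger parallel gripper is mounted at the origin on the work surface. World frame = base frame: x ahead of the robot, y to its left, z up, the work surface at z = 0. Lengths are in m, angles in degrees, forces in N, time in s.
With the tool pointing down it reaches from about 0.375 to 0.9 m from the base axis. Payload 3.1 kg.
Tool frame: the origin (TCP) lies on the centre line of the jaws, within the pads' length; the fingertips stand 25 mm ahead of it and the grasp point (between the pads) lies 6 mm ahead of it; z points along the fingers, y is the line along which they close (so a half turn about z gives the same grasp; the last joint's range is limited). The gripper opens to 87 mm and grips with 3 to 60 N. Pads are 19 mm wide; open, the fingers measure 117 mm over their backs; the gripper's body (75 mm by 190 mm) begins 51 mm behind the grasp point.
Start: joints at [-82.764, 30.224, 82.088, -0, 67.689, -10.227], TCP at [0.188, -0.596, 0.223] pointing down, gripper open.
Joint ranges: [-176.69, 176.69], [-43.24, 126.21], [12.49, 139.97], [-82, 262], [0, 151.66], [-163.58, 163.58]. Speed limits (degrees/s): [159.86, 159.86, 180, 180, 180, 180].

INTERFACE

Orientations are given as a 3x3 rotation matrix whose columns are the frame's x, y, z axes.
In Python, from rig import * gives the robot as it stands.
- The arm moves only by the tool step_arm, never from a script. Its argument "steps" is a list of rows, each a list of 7 numbers: the shift along the tool's x, y, z normalised to -1 to 1, where 1 is 0.3 m, then the turn, a rotation vector about the tool's x, y, z normalised to -1 to 1, where 1 is 45 degrees, then the gripper's target within -1 to 1 (shut at 1, half-way at 0, fully open at -1). A call has 1 to 8 rows; each row is the pose to reach, as a shift and turn from the pose commanded when the call began, along the tool's axes at that moment; what a row does not reach only later rows make up. A row lasts 1/12 s, in which the tool goes at most 41.7 mm and 7.16 degrees, less where a joint would pass 70% of its speed; a pose out of reach is approached as far as the arm can. A call with a number of a shift or a turn outside -1 to 1 is refused whole. A call with a gripper value outside its range is refused whole. The fingers move at their own pace and stop on an object; the grip force is fixed at half the most. Time passes only in rows, so rows that repeat a pose let the fingers close. It gives the time, the measured TCP pose, the force, the opening and the grip force at its end, in the units of the state.
- read_state(): the state, without advancing time (a new reading comes with each control period).
- capture(name): name is "scene" or "top" or "wrist"; returns a dict with "image" (384x512x3 uint8, red, green, blue), "vertical_fov" (degrees; the focal length in pixels is half the picture's height over the tangent of half this angle, whatever the lens; pixels are square), "cx", "cy" (the principal point, pixels), "world_from_camera" (4x4, takes a point from camera to world coordinates); the wrist camera has in their place "T_tool_cam" (4x4, takes a point from camera to tool coordinates, whose origin is the TCP and whose axes are the flange's). Camera axes: x right, y down, z forward; pixel columns grow to the right and rows downward; lengths in m; the calibration is good to about 2 mm. A picture is of the moment at which its call begins: read the wrist's pose just before it. There is no depth.
- hand_in(): hands the job in; it is judged then, once.
The state is a dict: "time_s": time; "joint_positions": joint angles; "qvel": joint speeds; "tau": joint torques, N m; "position": TCP position; "tcp_rot": TCP orientation; "force": force on the tool from outside, world axes, zero at the start; "moment": the same for the moment, N m; "opening": opening from 0.0 (shut) to 1.0 (fully open); "grasp_force": force on a finger pad.
Only numpy, scipy, OpenCV 4.12 (cv2) and the standard library are available. Lean on these libraries where they do the work, as an engineer would, in place of code of your own. Each camera call takes 0.05 s, during which the arm holds its last target. There are 200 camera calls.

TASK

Lift every brass bell off its hook on the stand and set it in the orange tray while the tray stands on the table. Then carry the loaded tray level by its handle to the curing pad and set it down squarely, wholly on the glass, and after that turn the timer dial clockwise, click by click, until its pointer rests at the red stud. Leave the other things on the table where they are.

Things in the scene. Friction and masses are not known exactly. Their poses are not given: they have to be found in the camera images.
- stand: Fixed dark wooden hook stand, 250 mm wide (y). Origin on the table, under the line where bells hang. Base 14 mm thick; beam behind (x 40 to 54, z 108 to 130 mm). Four steel pegs at y = -99, -33, 33, 99 mm run from the beam along -x (roughly towards the robot): 8 mm wide, 6 mm thick, flat top at z = 125 mm, ending at x = -18 mm in a 6 mm thick lip that rises to z = 134 mm.
- stand_peg0 (a point): On top of the peg at y = -99 mm, where a bell hangs. A hanging bell's origin is 65 mm above the table, its axes parallel to the stand's, its tab's underside on the peg. To free it, lift it about 14 mm (over 9, under 20, so that its eye clears lip and peg), draw it 40 mm along the stand's -x, then raise it.
- bell0: Brass bell with a red band, 50 to 100 g, 80 mm tall, origin at the centre of its underside, z up its axis. Dome: 36 mm across at the mouth, 18 mm at z = 34. Then an eye open from z = 34 to 60, between two uprights 8 mm (x) by 4 mm (y), outsides 22 mm apart in y. On top a solid tab 8 (x) by 22 mm (y), z = 60 to 80. Pinch uprights and tab across y, from above. None at the start: absent.
- bell1: A bell like bell0 with a blue band. Two to four of the four bells are present; None at the start means absent: ignore it. In the tray a bell may stand or lie, any way round.
- bell2: A bell like bell0 with a green band. Two to four of the four bells are present; None at the start means absent: ignore it. In the tray a bell may stand or lie, any way round.
- bell3: A bell like bell0 with a white band. Two to four of the four bells are present; None at the start means absent: ignore it. In the tray a bell may stand or lie, any way round.
- tray: Loose orange tray, 0.35 kg, 210 mm (x) by 150 mm (y), walls 30 mm high, walls and white floor 5 mm thick. Origin at the centre of its underside. Black handle bar over its middle: 80 mm along y, 14 mm wide (x), 16 mm high, centre at z = 108 mm, on two rods at y = -34, 34 mm. Two bells fit on each side of it, e.g. at x = +-62, y = +-34 mm. Must not tip over 20 degrees. Starts on the table.
- pad: Fixed grey curing pad, 262 (x) by 202 mm, with a white control box 106 by 160 mm, 45 mm high, joined to its -x end (near the robot). Origin on the table, under the middle of the glass. The dial's axis stands at x = -177 mm, y = 0 in this frame.
- glass_middle (a point): Middle of the pad's glass top, 30 mm above the table; the glass measures 250 mm (x) by 190 mm (y). The tray goes on it with its long side along x, either way round. Axes as the pad's.
- dial (a joint): Timer dial on the control box, rad: 0 is off (pointer along the pad's +y); grows as it turns clockwise seen from above, up to 5.03. It clicks into a rest every 24 degrees (0.4189 rad) and springs to the nearest rest when let go; turning takes under 0.2 N m. It starts at off or one click on.
- dial_grip (a point): On the dial's upright axis at the height to grip, 74 mm above the table. The grip is an upright bar 44 mm long (x, the pointer's direction), 14 mm wide (y), 54 to 84 mm above the table, over a skirt disc of 64 mm diameter. A white line marks the pointer end. The frame turns with the dial.
- dial_mark (a point): The point to which the dial's pointer points, 49 mm from the dial's axis, on the circle of the studs; turns with the dial.
- stud_red: The red stud, a fixed round button 10 mm across on the control box, 49 mm from the dial's axis, at click 6, 7 or 8. Set the dial to this one.
- stud_blue: The blue stud, alike, at another of these clicks; not the one wanted.
- stud_yellow: The yellow stud, alike, at the third of these clicks; not the one wanted.
- jar: Bystander: jar, 60 mm across, 85 mm tall.
- tin: Bystander: tin with a red label, 72 mm across, 100 mm tall.
- spool: Bystander: red spool, 40 mm across, 45 mm tall.
- brush: Bystander: brush lying on the table.
- bead_bowl: Bystander: blue bowl, 100 mm across, 40 mm tall.
Mind the look-alikes: they are no part of the job. Leave any pink or turquoise look-alike of the bell2 alone. Leave any turquoise look-alike of the bell0 alone.

How it is judged:
By the outcome, as a careful person would: the job done as asked, in the order asked, and still so for the second after the job is handed in, with the robot touching nothing.
Of bell0, bell1, bell2, bell3 only 2 to 4 are there at a start; the rules pass over those that are not, and their reading is None.
At some moment in a run one of tray may be knocked a few centimetres aside while the robot is not near it.
It also fails if it takes over 210 s, if anything falls off the work surface, if the arm or the gripper's body presses on something with over 40 N, if the wrist force passes 120 N, or if a joint passes its speed limit or range.

## Working session

There is one attempt and no reset: what is moved stays moved. The work goes in short steps, Python scripts to look and compute and a tool call to move; the robot and the scene stay as the last step left them, time stands still between calls to the robot, and variables do not carry over. Pictures are saved under pics/ and viewed, at most 14 in all, crops included, and the job is handed in when it is done.

Besides the shell and the picture viewer there is one more tool, called after "Request:" by a JSON object that holds its "op" and its "data". step_arm: Moves the arm, as the interface text tells. Scaled input: -1 to 1 covers 0.3 m each way for a shift and 45 degrees each way for a turn. Its arguments: {"type":"object","properties":{"steps":{"type":"array"}},"required":["steps"]}

```bash
ls; mkdir -p pics
python3 - <<'E'
from rig import *
import cv2
s=read_state();print(s)
for n in("scene","top"):
    c=capture(n);cv2.imwrite(f"pics/{n}0.png",cv2.resize(c["image"][:,:,::-1],(800,600),interpolation=cv2.INTER_CUBIC))
    print(n,c["vertical_fov"],c["cx"],c["cy"],c["world_from_camera"].round(4).tolist())
c=capture("wrist");print(c["vertical_fov"],c["cx"],c["cy"],c["T_tool_cam"].round(4).tolist(),[k for k in c])
E
```

```text
pics
{'time_s': 0.0, 'joint_positions': array([-8.27638206e+01,  3.02799949e+01,  8.21583914e+01, -1.75762615e-04,
        6.76906184e+01, -1.02279531e+01]), 'qvel': array([ 0.07235328,  0.04379102, -0.00816625,  0.04551957,  0.05955456,
       -0.07136305]), 'tau': array([-5.67322513e-04, -4.40046394e+01, -1.76589417e+01,  6.33421121e-02,
        5.82394504e-02, -1.68278493e-04]), 'position': array([ 0.18749116, -0.59541855,  0.2222495 ]), 'tcp_rot': array([[ 9.53904714e-01,  3.00109504e-01, -2.86420527e-04],
       [ 3.00109378e-01, -9.53902183e-01,  2.23326448e-03],
       [ 3.97006728e-04, -2.21627900e-03, -9.99997465e-01]]), 'force': array([ 1.06623033,  0.70916662, -0.1497475 ]), 'moment': array([-0.06774048, -0.00193036, -0.03736799]), 'grasp_force': 0.0, 'opening': 0.998611967499536}
scene 57.036569127164434 251.5120919461541 189.72702759984162 [[-0.7974, 0.5011, -0.3363, 0.9409], [0.6034, 0.6589, -0.4491, 0.4624], [-0.0035, -0.5611, -0.8278, 0.9742], [0.0, 0.0, 0.0, 1.0]]
top 48.85943113010561 257.19487519948154 193.09433330798146 [[0.0192, -0.9809, 0.1934, 0.3368], [-0.9998, -0.0203, -0.0036, 0.0148], [0.0074, -0.1933, -0.9811, 1.4012], [0.0, 0.0, 0.0, 1.0]]
58.39538556516709 255.57750269202202 192.84473060657353 [[-0.0019, -0.9683, -0.2497, 0.0676], [1.0, -0.0017, -0.0012, -0.0003], [0.0007, -0.2497, 0.9683, -0.1618], [0.0, 0.0, 0.0, 1.0]] ['image', 'vertical_fov', 'cx', 'cy', 'T_tool_cam']
```

View pics/scene0.png

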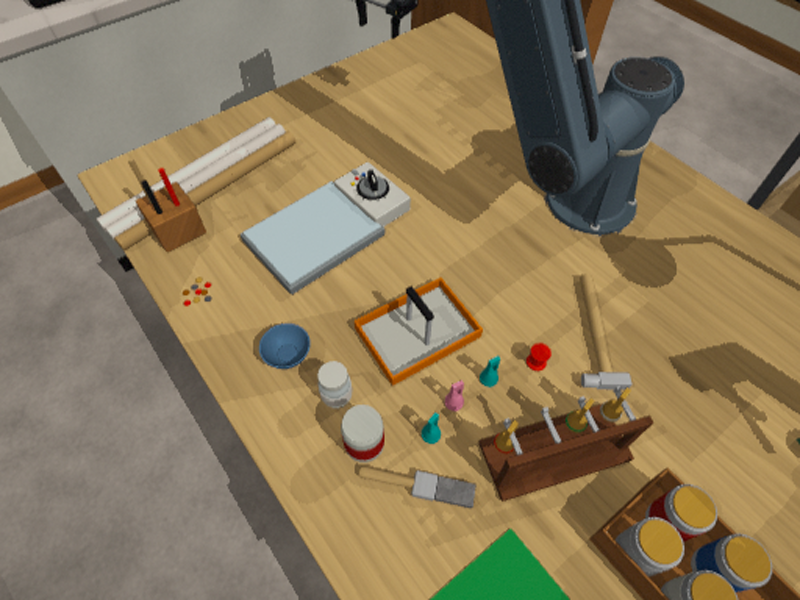

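View pics/top0.png

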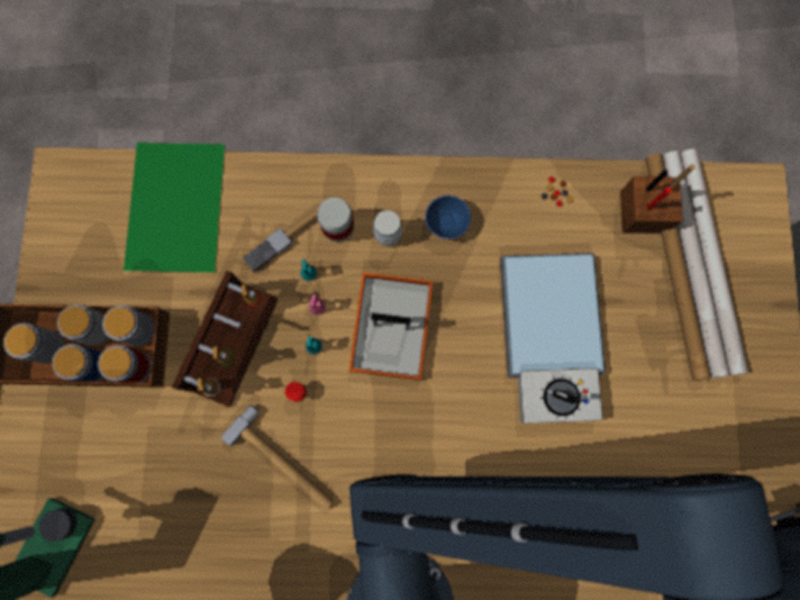

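The scene view shows three bells on pegs, with a gap at the second peg from the far end. In the top view the stand is around (228,335), the tray at (392,325), the pad at (552,313) and the dial at (562,396). The look-alikes are at (308,270), (317,303) and (314,345).

```bash
cat > h.py <<'E'
from rig import *
import numpy as np, cv2
from scipy.spatial.transform import Rotation as R
from scipy.optimize import least_squares
def cam(name,save=None,crop=None,zoom=1):
    s=read_state(); c=capture(name)
    if name=="wrist":
        T=np.eye(4);T[:3,:3]=s["tcp_rot"];T[:3,3]=s["position"]; W=T@c["T_tool_cam"]
    else: W=c["world_from_camera"]
    f=192/np.tan(np.radians(c["vertical_fov"])/2)
    k=dict(img=c["image"],W=W,f=f,cx=c["cx"],cy=c["cy"],s=s)
    if save:
        im=c["image"][:,:,::-1]
        if crop: im=im[crop[1]:crop[3],crop[0]:crop[2]]
        cv2.imwrite(save,cv2.resize(im,None,fx=zoom,fy=zoom,interpolation=cv2.INTER_CUBIC))
        np.savez(save+".npz",**{a:k[a] for a in("img","W","f","cx","cy")})
    return k
def load(save): return dict(np.load(save+".npz"))
def back(k,u,v,z):
    d=k["W"][:3,:3]@np.array([(u-k["cx"])/k["f"],(v-k["cy"])/k["f"],1]); o=k["W"][:3,3]
    return o+d*(z-o[2])/d[2]
def proj(k,P):
    P=np.atleast_2d(P); q=(P-k["W"][:3,3])@k["W"][:3,:3]
    return np.c_[k["f"]*q[:,0]/q[:,2]+k["cx"],k["f"]*q[:,1]/q[:,2]+k["cy"]]
def fit(k,model,pix,x0):
    "planar pose x,y,yaw(deg) of model points (frame on table) from pixels"
    model=np.array(model,float);pix=np.array(pix,float)
    def w(p):
        r=R.from_euler("z",p[2],degrees=True).apply(model); return r+[p[0],p[1],0]
    g=least_squares(lambda p:(proj(k,w(p))-pix).ravel(),x0,x_scale=[.01,.01,1],loss="soft_l1")
    return g.x,np.abs(g.fun).reshape(-1,2).max(1)
def go(xyz,Rt):
    "shift (units of .3 m) and turn (units of 45deg) from present pose"
    s=read_state(); T=s["tcp_rot"]; d=T.T@(np.array(xyz)-s["position"])
    rv=R.from_matrix(T.T@Rt).as_rotvec(degrees=True)
    return (d/.3).round(4),(rv/45).round(4)
def down(yaw):
    "tool down, tool y axis (closing line) at yaw deg in world"
    a=np.radians(yaw); y=np.array([np.cos(a),np.sin(a),0]); z=np.array([0,0,-1.]); return np.c_[np.cross(y,z),y,z]
E
python3 - <<'E'
from h import *
k=cam("top","pics/top1.png")
for n,u,v,z in [("beam end A",225,275,.13),("peg1 base",215,318,.125),("peg1 tip",240,326,.125),("bell a",248,292,.145),("bell b",215,352,.145),("bell c",205,385,.145),("tray h",391,321,.115),("tray mid",392,325,.03),("dial",562,397,.08),("pad",552,313,.03),
("lk1",317,303,.05),("lk2",314,345,.05),("lk3",308,270,.05),("spool",295,392,.04)]:
    print(n,back(k,u/1.5625,v/1.5625,z).round(3))
E
```

```text
beam end A [0.634 0.36  0.13 ]
peg1 base [0.548 0.375 0.125]
peg1 tip [0.533 0.325 0.125]
bell a [0.597 0.309 0.145]
bell b [0.479 0.364 0.145]
bell c [0.416 0.379 0.145]
tray h [0.551 0.031 0.115]
tray mid [0.557 0.03  0.03 ]
dial [ 0.411 -0.312  0.08 ]
pad [ 0.589 -0.308  0.03 ]
lk1 [0.597 0.187 0.05 ]
lk2 [0.509 0.189 0.05 ]
lk3 [0.667 0.209 0.05 ]
spool [0.413 0.225 0.04 ]
```

Run:
```python
from h import *
print(go([.47,-.31,.40],down(-72.5)))
```

```text
(array([ 1.1841, -0.6267, -0.59  ]), array([-0.0017, -0.0004, -0.0008]))
```

Request:
{"op": "step_arm", "data": {"steps": [[0.6,-0.32,-0.3,0,0,0,-1],[0.6,-0.32,-0.3,0,0,0,-1],[0.6,-0.32,-0.3,0,0,0,-1],[0.6,-0.32,-0.3,0,0,0,-1],[0.6,-0.32,-0.3,0,0,0,-1],[0.6,-0.32,-0.3,0,0,0,-1]]}}

```text
time_s: 0.7
position: [0.3338, -0.4474, 0.3158]
tcp_rot: [[0.953, 0.304, 0.003], [0.304, -0.953, -0.001], [0.003, 0.002, -1.0]]
force: [-0.0, 0.0, -0.1]
opening: 0.998
grasp_force: 0.0
```

Request:
{"op": "step_arm", "data": {"steps": [[0.58,-0.31,-0.29,0,0,0,-1],[0.58,-0.31,-0.29,0,0,0,-1],[0.58,-0.31,-0.29,0,0,0,-1],[0.58,-0.31,-0.29,0,0,0,-1],[0.58,-0.31,-0.29,0,0,0,-1],[0.58,-0.31,-0.29,0,0,0,-1],[0.58,-0.31,-0.29,0,0,0,-1],[0.58,-0.31,-0.29,0,0,0,-1]]}}

```text
time_s: 1.37
position: [0.4681, -0.3098, 0.3996]
tcp_rot: [[0.954, 0.301, -0.002], [0.301, -0.954, -0.0], [-0.002, -0.0, -1.0]]
force: [0.7, -0.7, 0.3]
opening: 1.002
grasp_force: 0.0
```

Run:
```python
from h import *
k=cam("wrist","pics/pad.png",None,1.5)
print(k["s"]["position"],k["s"]["time_s"],k["s"]["force"])
print(go([.53,.36,.36],down(-19)))
```

```text
[ 0.46810831 -0.3097902   0.39959409] 1.3667 [ 0.72981703 -0.74691448  0.32888535]
(array([ 0.8681, -2.069 ,  0.1313]), array([-0.0027,  0.0016, -1.1906]))
```

View pics/pad.png

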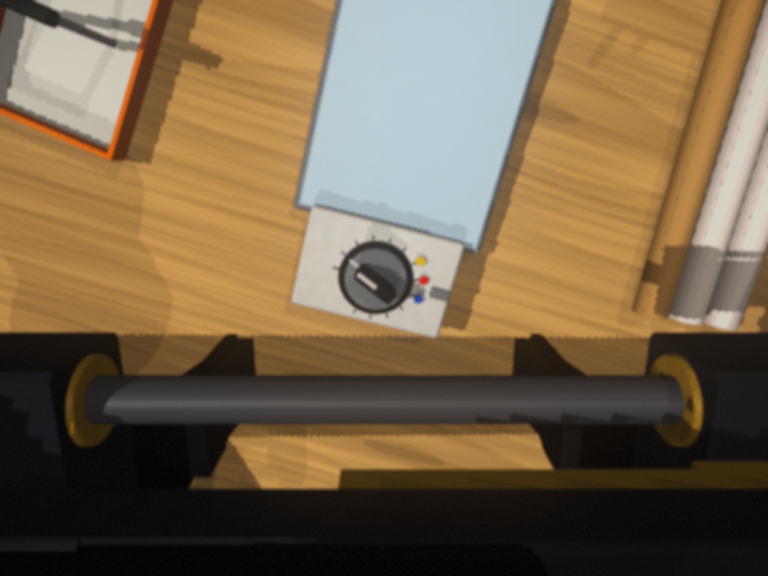

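The wrist view shows the dial at (375,277), with its pointer up-left at click 1. The studs are yellow (421,261), red (424,280) and blue (418,298), so red is click 7. The box's front corners are (292,302) and (436,337).

Request:
{"op": "step_arm", "data": {"steps": [[0.3,-0.72,0.05,0,0,0,0],[0.3,-0.72,0.05,0,0,0,0],[0.3,-0.72,0.05,0,0,0,0],[0.3,-0.72,0.05,0,0,0,0],[0.3,-0.72,0.05,0,0,0,0],[0.3,-0.72,0.05,0,0,0,0]]}}

```text
time_s: 1.92
position: [0.4879, -0.0749, 0.3838]
tcp_rot: [[0.954, 0.299, -0.003], [0.299, -0.954, 0.002], [-0.002, -0.003, -1.0]]
force: [-0.5, -0.3, 0.4]
opening: 0.631
grasp_force: 0.0
```

Request:
{"op": "step_arm", "data": {"steps": [[0.3,-0.72,0.05,0,0,0,0],[0.3,-0.72,0.05,0,0,0,0],[0.3,-0.72,0.05,0,0,0,0],[0.3,-0.72,0.05,0,0,0,0],[0.3,-0.72,0.05,0,0,0,0],[0.3,-0.72,0.05,0,0,0,0]]}}

```text
time_s: 2.42
position: [0.5101, 0.1578, 0.3687]
tcp_rot: [[0.954, 0.299, -0.003], [0.299, -0.954, 0.001], [-0.002, -0.001, -1.0]]
force: [0.8, 0.1, 0.1]
opening: 0.5
grasp_force: 0.0
```

Run:
```python
from h import *
k=load("pics/pad.png")
m=[[-.237,.08,.045],[-.237,-.08,.045],[-.131,.101,.03],[-.131,-.101,.03],[-.177,0,.08]]
p=np.array([[292,302],[436,337],[297,208],[478,251],[375,278]])/1.5
print(fit(k,m,p,[.589,-.308,0]))
print(read_state()["position"],go([.50,.29,.36],down(-19)))
```

```text
(array([ 0.59930006, -0.3101596 ,  2.27426368]), array([2.07223347, 3.64921613, 6.00597164, 3.19566811, 1.6046099 ]))
[0.51012794 0.15781318 0.36866224] (array([ 0.0997, -0.4305,  0.0292]), array([-0.0031,  0.0021, -1.1908]))
```

Request:
{"op": "step_arm", "data": {"steps": [[0.1,-0.43,0.03,0,0,-0.6,0],[0.1,-0.43,0.03,0,0,-0.6,0],[0.1,-0.43,0.03,0,0,-0.6,0],[0.1,-0.43,0.03,0,0,-0.8,0],[0.1,-0.43,0.03,0,0,-1,0],[0.1,-0.43,0.03,0,0,-1,0],[0.1,-0.43,0.03,0,0,-1,0]]}}

```text
time_s: 3.0
position: [0.5008, 0.2868, 0.3595]
tcp_rot: [[0.46, 0.888, -0.003], [0.888, -0.46, -0.002], [-0.003, -0.002, -1.0]]
force: [-0.3, -0.0, -0.8]
opening: 0.504
grasp_force: 0.0
```

Request:
{"op": "step_arm", "data": {"steps": [[0,0,0,0,0,-0.19,0],[0,0,0,0,0,-0.19,0],[0,0,0,0,0,-0.19,0]]}}

```text
time_s: 3.25
position: [0.5009, 0.2867, 0.3601]
tcp_rot: [[0.329, 0.944, -0.002], [0.944, -0.329, -0.001], [-0.002, -0.001, -1.0]]
force: [0.3, -0.6, -0.4]
opening: 0.503
grasp_force: 0.0
```

Run:
```python
from h import *
k=cam("wrist","pics/stand.png",(0,0,512,260),1.56)
print(k["s"]["position"],k["s"]["qvel"].round(1),k["s"]["opening"])
```

```text
[0.50093345 0.28673826 0.36011326] [ 0.4 -0.2 -0.4  0.2  0.1  2.3] 0.5025553179661791
```

View pics/stand.png

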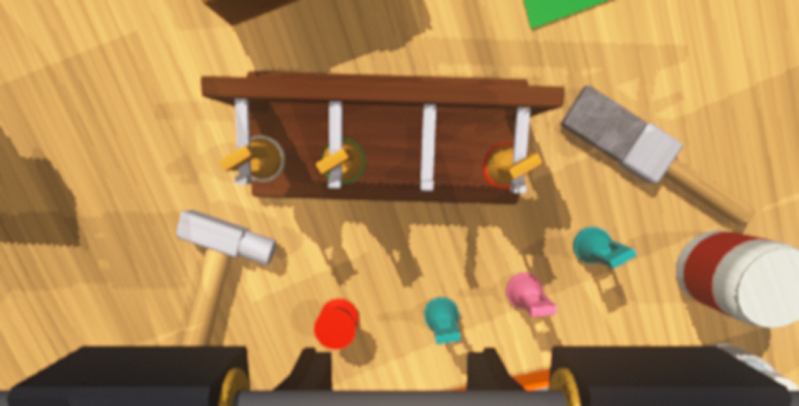

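The wrist view shows the tabs of three bells (white/left, green/middle, red/right) at about (236,158), (333,158) and (524,164). All are yawed the same way against the pegs. The third peg from the left is empty. I'll zoom in for precision.

Run:
```python
from h import *
k=load("pics/stand.png");im=k["img"][:,:,::-1]
t=[cv2.resize(im[y:y+64,x:x+44],None,fx=6,fy=6,interpolation=cv2.INTER_CUBIC) for x,y in((134,62),(196,62),(308,62))]
cv2.imwrite("pics/z1.png",np.hstack(t))
```

```text
(no output)
```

View pics/z1.png

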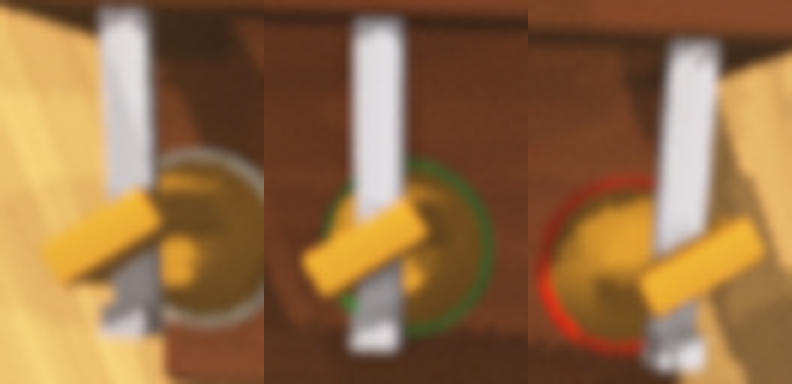

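The tab tops are rotated about 30° from the peg normals, with centres at zoom (102,237), (365,248) and (702,267). Lip tips are at (130,335), (375,352) and (675,370). I'll grip each tab along its own yaw, then straighten it.

Run:
```python
from h import *
k=load("pics/stand.png")
off={3:(134,0),2:(196,264),0:(308,528)}
def px(i,X,Y): return off[i][0]+(X-off[i][1])/6, 62+Y/6
tabs={3:[(40,250),(143,190),(162,222),(62,284)],2:[(302,262),(410,200),(428,235),(318,296)],0:[(638,285),(748,217),(766,250),(655,315)]}
for i,t in tabs.items():
    P=np.array([back(k,*px(i,*q),.145) for q in t]); d=(P[1]-P[0])+(P[2]-P[3])
    print(i,P.mean(0).round(4),"yaw",np.degrees(np.arctan2(d[1],d[0])).round(1),"len",np.linalg.norm(P[1]-P[0]).round(4),np.linalg.norm(P[3]-P[0]).round(4))
ys={3:.099,2:.033,0:-.099}
m=[];p=[]
for i,tip,base in((3,(130,335),(125,10)),(2,(375,352),(380,20)),(0,(675,370),(695,42))):
    m+=[[-.018,ys[i],.134],[.04,ys[i],.125]];p+=[px(i,*tip),px(i,*base)]
x,r=fit(k,m,p,[.51,.35,71]);print(x,r)
Rz=R.from_euler("z",x[2],degrees=True)
for i in(0,2,3): print(i,(Rz.apply([0,ys[i],0])[:2]+x[:2]).round(4))
s=read_state();print(s["joint_positions"].round(1))
```

```text
3 [0.4187 0.3906 0.145 ] yaw 9.7 len 0.0215 0.0068
2 [0.4798 0.367  0.145 ] yaw 8.9 len 0.0221 0.0064
0 [0.6033 0.3203 0.145 ] yaw 11.8 len 0.0221 0.0062
[ 0.51101894  0.35506611 68.99145113] [1.0717039  0.25062841 0.50630377 0.06841728 1.0369763  0.48181656]
0 [0.6034 0.3196]
2 [0.4802 0.3669]
3 [0.4186 0.3906]
[18.7 19.2 78.3 -0.  82.6 38. ]
```

```bash
cat >> h.py <<'E'
def plan(*w):
    "rows (6 numbers) for world waypoints x,y,z,yaw from the present pose"
    for x,y,z,a in w:
        d,r=go([x,y,z],down(a)); print((x,y,z,a),d.round(3).tolist(),r.round(3).tolist())
def st(): 
    s=read_state(); print(s["time_s"],s["position"].round(4),s["force"].round(1),round(s["opening"],3),round(s["grasp_force"],1))
E
python3 - <<'E'
from h import *
plan((.6034,.320,.20,10.5),(.6034,.320,.136,10.5))
k=cam("top","pics/top2.png")
im=k["img"];h=cv2.cvtColor(im,cv2.COLOR_RGB2HSV)
m=((h[...,0]>4)&(h[...,0]<16)&(h[...,1]>200)&(h[...,2]>120)).astype(np.uint8)
n,l,stt,c=cv2.connectedComponentsWithStats(m);
for i in np.argsort(-stt[1:,4])[:4]+1: print(stt[i],c[i])
E
```

```text
(0.6034, 0.32, 0.2, 10.5) [0.217, 0.287, 0.534] [-0.002, 0.001, -0.661]
(0.6034, 0.32, 0.136, 10.5) [0.217, 0.287, 0.747] [-0.002, 0.001, -0.661]
[232 175  45   8  66] [253.60606061 177.92424242]
[224 234   5   4   8] [225.375 235.75 ]
[266 240   4   3   8] [267.375 241.125]
[251 240   6   1   6] [253.5 240. ]
```

Request:
{"op": "step_arm", "data": {"steps": [[0.217,0.287,0.53,0,0,-0.66,0.1],[0.217,0.287,0.53,0,0,-0.66,0.1],[0.217,0.287,0.53,0,0,-0.66,0.1],[0.217,0.287,0.53,0,0,-0.66,0.1],[0.217,0.287,0.53,0,0,-0.66,0.1],[0.217,0.287,0.53,0,0,-0.66,0.1],[0.217,0.287,0.53,0,0,-0.66,0.1]]}}

```text
time_s: 3.93
position: [0.6026, 0.3213, 0.2]
tcp_rot: [[-0.183, 0.983, -0.004], [0.983, 0.183, -0.002], [-0.001, -0.005, -1.0]]
force: [-0.4, -1.0, 0.8]
opening: 0.449
grasp_force: 0.0
```

Run:
```python
from h import *
st();plan((.6034,.320,.20,10.5),(.6034,.320,.136,10.5))
k=cam("wrist","pics/w1.png")
print(proj(k,[[.6034,.320,.145],[.4187,.3906,.145]]))
```

```text
3.9333 [0.6026 0.3213 0.2   ] [-0.4 -1.   0.8] 0.449 0.0
(0.6034, 0.32, 0.2, 10.5) [-0.005, 0.002, 0.0] [-0.006, 0.001, 0.002]
(0.6034, 0.32, 0.136, 10.5) [-0.004, 0.003, 0.213] [-0.006, 0.001, 0.002]
[[257.70280837 213.12262202]
 [-28.73261537  46.04146449]]
```

Next I'll descend, close, straighten (+30° about the tool) and check.

Request:
{"op": "step_arm", "data": {"steps": [[-0.004,0.003,0.1,0,0,0,0.1],[-0.004,0.003,0.213,0,0,0,0.1],[-0.004,0.003,0.213,0,0,0,0.1],[-0.004,0.003,0.213,0,0,0,1],[-0.004,0.003,0.213,0,0,0,1],[-0.004,0.003,0.213,0,0,0,1],[-0.004,0.003,0.213,0,0,0,1]]}}

```text
time_s: 4.57
position: [0.6053, 0.3216, 0.1414]
tcp_rot: [[-0.186, 0.983, 0.004], [0.983, 0.186, 0.001], [0.001, 0.004, -1.0]]
force: [-1.1, 0.4, 4.1]
opening: 0.24
grasp_force: 30.2
```

Run:
```python
from h import *
st();plan((.6034,.320,.137,-21),(.6034,.320,.15,-21),(.6034-.045*.358,.320-.045*.934,.15,-21),(.6034-.055*.358,.320-.055*.934,.25,-21))
```

```text
4.5667 [0.6053 0.3216 0.1414] [-1.1  0.4  4.1] 0.24 30.2
(0.6034, 0.32, 0.137, -21) [-0.004, -0.007, 0.015] [0.005, -0.002, 0.705]
(0.6034, 0.32, 0.15, -21) [-0.004, -0.007, -0.029] [0.005, -0.002, 0.705]
(0.5872900000000001, 0.27797, 0.15, -21) [-0.132, -0.086, -0.029] [0.005, -0.002, 0.705]
(0.5837100000000001, 0.26863, 0.25, -21) [-0.16, -0.102, -0.362] [0.005, -0.002, 0.705]
```

Request:
{"op": "step_arm", "data": {"steps": [[0,0,-0.005,0,0,0.1,1],[0,0,-0.005,0,0,0.3,1],[0,0,-0.005,0,0,0.5,1],[0,0,-0.005,0,0,0.6,1],[0,0,-0.005,0,0,0.69,1],[0,0,-0.005,0,0,0.69,1],[0,0,-0.005,0,0,0.69,1]]}}

```text
time_s: 5.15
position: [0.6053, 0.3215, 0.1415]
tcp_rot: [[0.345, 0.938, 0.003], [0.938, -0.345, 0.001], [0.002, 0.003, -1.0]]
force: [0.2, 0.2, 1.9]
opening: 0.233
grasp_force: 30.0
```

Run:
```python
from h import *
st();cam("wrist","pics/w2.png",(128,120,384,270),3)
k=cam("scene","pics/s2.png",(290,220,430,325),5)
```

```text
5.15 [0.6053 0.3215 0.1415] [0.2 0.2 1.9] 0.233 30.0
```

View pics/s2.png

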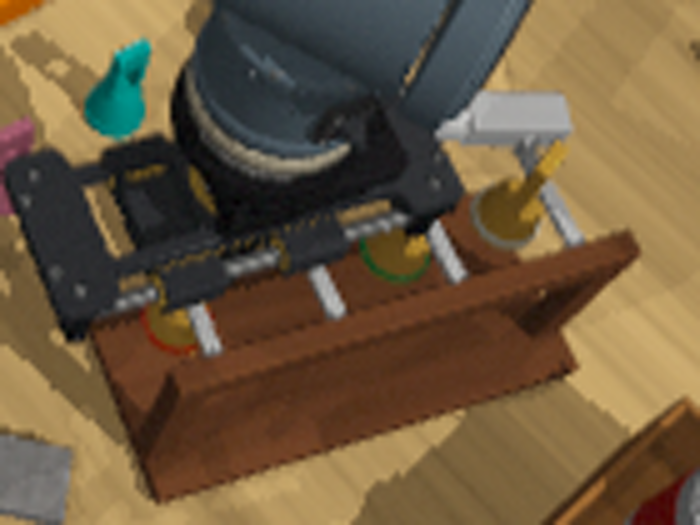

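Request:
{"op": "step_arm", "data": {"steps": [[0,0,-0.02,0,0,0,1],[0,0,-0.045,0,0,0,1],[0,0,-0.045,0,0,0,1],[0,0,-0.045,0,0,0,1]]}}

```text
time_s: 5.58
position: [0.6043, 0.3212, 0.1539]
tcp_rot: [[0.347, 0.938, 0.001], [0.938, -0.347, 0.0], [0.001, 0.0, -1.0]]
force: [0.2, 0.5, 0.3]
opening: 0.232
grasp_force: 29.9
```

Run:
```python
from h import *
st()
```

```text
5.5833 [0.6043 0.3212 0.1539] [0.2 0.5 0.3] 0.232 29.9
```

Request:
{"op": "step_arm", "data": {"steps": [[-0.05,0,-0.004,0,0,0,1],[-0.1,0,-0.004,0,0,0,1],[-0.155,0,-0.004,0,0,0,1],[-0.155,0,-0.004,0,0,0,1]]}}

```text
time_s: 5.92
position: [0.5861, 0.2749, 0.1538]
tcp_rot: [[0.349, 0.937, -0.004], [0.937, -0.349, -0.002], [-0.004, -0.003, -1.0]]
force: [-0.0, -1.0, -1.8]
opening: 0.23
grasp_force: 29.9
```

Request:
{"op": "step_arm", "data": {"steps": [[0,0,-0.1,0,0,0,1],[-0.1,0,-0.25,0,0,0,1],[-0.3,0,-0.43,0,0,0,1],[-0.3,0,-0.43,0,0,0,1],[-0.3,0,-0.43,0,0,0,1],[-0.3,0,-0.43,0,0,0,1]]}}

```text
time_s: 6.42
position: [0.5581, 0.1922, 0.2866]
tcp_rot: [[0.35, 0.937, 0.006], [0.937, -0.35, 0.001], [0.003, 0.005, -1.0]]
force: [0.5, 0.8, -0.5]
opening: 0.236
grasp_force: 29.9
```

Run:
```python
from h import *
st();k=cam("top","pics/top3.png",(200,140,328,268),4)
```

```text
6.4167 [0.5581 0.1922 0.2866] [ 0.5  0.8 -0.5] 0.236 29.9
```

View pics/top3.png

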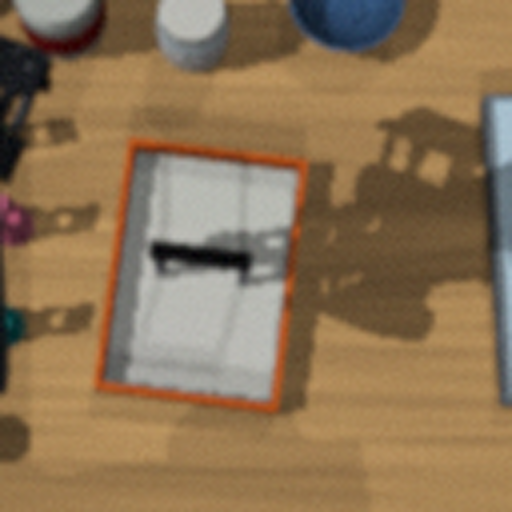

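The top crop shows the tray's rim corners at (130,140), (308,160), (277,410) and (97,388), and the handle from (152,252) to (250,262).

```bash
cat >> h.py <<'E'
TM=np.array([[.105,.075,.03],[.105,-.075,.03],[-.105,-.075,.03],[-.105,.075,.03]])
def tray(k,x0=(.555,.03,-6)):
    h=cv2.cvtColor(k["img"],cv2.COLOR_RGB2HSV)
    m=((h[...,0]>4)&(h[...,0]<13)&(h[...,1]>195)&(h[...,2]>90)).astype(np.uint8)
    a=proj(k,TM+[x0[0],x0[1],0]);lo=a.min(0).astype(int)-25;hi=a.max(0).astype(int)+25
    q=np.zeros_like(m);q[lo[1]:hi[1],lo[0]:hi[0]]=m[lo[1]:hi[1],lo[0]:hi[0]]
    pts=np.argwhere(q)[:,::-1].astype(np.float32)
    b=cv2.boxPoints(cv2.minAreaRect(pts)); 
    w=R.from_euler("z",x0[2],degrees=True).apply(TM)+[x0[0],x0[1],0]
    pr=proj(k,w); b=np.array([b[np.argmin(((b-p)**2).sum(1))] for p in pr])
    return fit(k,TM,b,x0)
E
python3 - <<'E'
from h import *
k=load("pics/top3.png")
m=np.vstack([TM,[0,0,.116]])
p=np.array([[130,140],[308,160],[277,410],[97,388],[201,255]])/4+[200,140]
x,r=fit(k,m,p,[.555,.03,-6]);print(x,r)
print(tray(k))
Rz=R.from_euler("z",x[2],degrees=True)
for q in([.062,.034,0],[-.062,.034,0],[.062,-.034,0],[-.062,-.034,0]):print(q,(Rz.apply(q)+[x[0],x[1],0]).round(4))
t=Rz.apply([.062,.034,0])+[x[0],x[1],0]
plan((t[0],t[1],.24,-90+x[2]))
E
```

```text
[ 0.55622279  0.03009209 -5.85833276] [0.45110813 0.06019335 0.45815125 0.544389   0.25262253]
(array([ 0.55746606,  0.03173776, -6.42760229]), array([0.30055008, 0.19167784, 0.34419821, 0.46599656]))
[0.062, 0.034, 0] [0.6214 0.0576 0.    ]
[-0.062, 0.034, 0] [0.498  0.0702 0.    ]
[0.062, -0.034, 0] [ 0.6144 -0.0101  0.    ]
[-0.062, -0.034, 0] [0.4911 0.0026 0.    ]
(np.float64(0.6213693312322264), np.float64(0.057586227542867935), 0.24, np.float64(-95.85833276179098)) [-0.35, 0.357, 0.148] [0.0, -0.004, 1.676]
```

Request:
{"op": "step_arm", "data": {"steps": [[-0.35,0.357,0,0,0,0.8,1],[-0.35,0.357,0,0,0,0.8,1],[-0.35,0.357,0,0,0,0.8,1],[-0.35,0.357,0,0,0,0.9,1],[-0.35,0.357,0,0,0,0.9,1],[-0.35,0.357,0,0,0,0.9,1]]}}

```text
time_s: 6.97
position: [0.6214, 0.0569, 0.2803]
tcp_rot: [[0.877, 0.481, -0.004], [0.481, -0.877, 0.001], [-0.003, -0.003, -1.0]]
force: [-0.2, 1.0, -0.9]
opening: 0.232
grasp_force: 29.9
```

Request:
{"op": "step_arm", "data": {"steps": [[0,0,0.16,0,0,0.776,1],[0,0,0.16,0,0,0.776,1],[0,0,0.16,0,0,0.776,1],[0,0,0.16,0,0,0.776,1],[0,0,0.16,0,0,0.776,1],[0,0,0.16,0,0,0.776,1],[0,0,0.16,0,0,0.776,1]]}}

```text
time_s: 7.55
position: [0.6203, 0.0587, 0.2334]
tcp_rot: [[0.995, -0.096, -0.003], [-0.096, -0.995, 0.001], [-0.003, -0.001, -1.0]]
force: [0.2, -0.1, -1.4]
opening: 0.231
grasp_force: 29.9
```

Run:
```python
from h import *
st();plan((.6214,.0576,.10,-96),(.6214,.0576,.082,-96))
```

```text
7.55 [0.6203 0.0587 0.2334] [ 0.2 -0.1 -1.4] 0.231 29.9
(0.6214, 0.0576, 0.1, -96) [0.005, 0.004, 0.444] [-0.001, 0.004, 0.01]
(0.6214, 0.0576, 0.082, -96) [0.006, 0.004, 0.504] [-0.001, 0.004, 0.01]
```

Request:
{"op": "step_arm", "data": {"steps": [[0.006,0.004,0.13,0,0,0,1],[0.006,0.004,0.27,0,0,0,1],[0.006,0.004,0.4,0,0,0,1],[0.006,0.004,0.47,0,0,0,1],[0.006,0.004,0.49,0,0,0,1],[0.006,0.004,0.5,0,0,0,1],[0.006,0.004,0.504,0,0,0,1],[0.006,0.004,0.504,0,0,0,1]]}}

```text
time_s: 8.22
position: [0.6239, 0.0561, 0.0858]
tcp_rot: [[0.995, -0.099, 0.003], [-0.099, -0.995, -0.0], [0.003, -0.0, -1.0]]
force: [-1.0, 0.8, -0.8]
opening: 0.234
grasp_force: 29.9
```

Request:
{"op": "step_arm", "data": {"steps": [[0,0,0.004,0,0,0,1],[0,0,0.004,0,0,0,0.5],[0,0,0.004,0,0,0,0.2],[0,0,0.004,0,0,0,0.1],[0,0,0.004,0,0,0,0.1],[0,0,-0.1,0,0,0,0.1],[0,0,-0.25,0,0,0,0.1],[0,0,-0.39,0,0,0,0.1]]}}

```text
time_s: 8.88
position: [0.6213, 0.056, 0.1978]
tcp_rot: [[0.995, -0.1, -0.004], [-0.1, -0.995, 0.0], [-0.004, 0.0, -1.0]]
force: [0.1, -0.8, 0.6]
opening: 0.439
grasp_force: 0.0
```

Run:
```python
from h import *
st();plan((.57,.20,.235,-96),(.4802,.3669,.235,9))
k=cam("top","pics/top4.png",(140,130,300,260),5);print(tray(k))
```

```text
8.8833 [0.6213 0.056  0.1978] [ 0.1 -0.8  0.6] 0.439 0.0
(0.57, 0.2, 0.235, -96) [-0.219, -0.46, -0.123] [0.0, 0.004, 0.005]
(0.4802, 0.3669, 0.235, 9) [-0.572, -0.984, -0.122] [-0.004, 0.003, -2.328]
(array([ 0.54591679, -0.01268164, -5.35006415]), array([30.99883424, 13.81959434, 16.62352708, 13.91644765]))
```

View pics/top4.png

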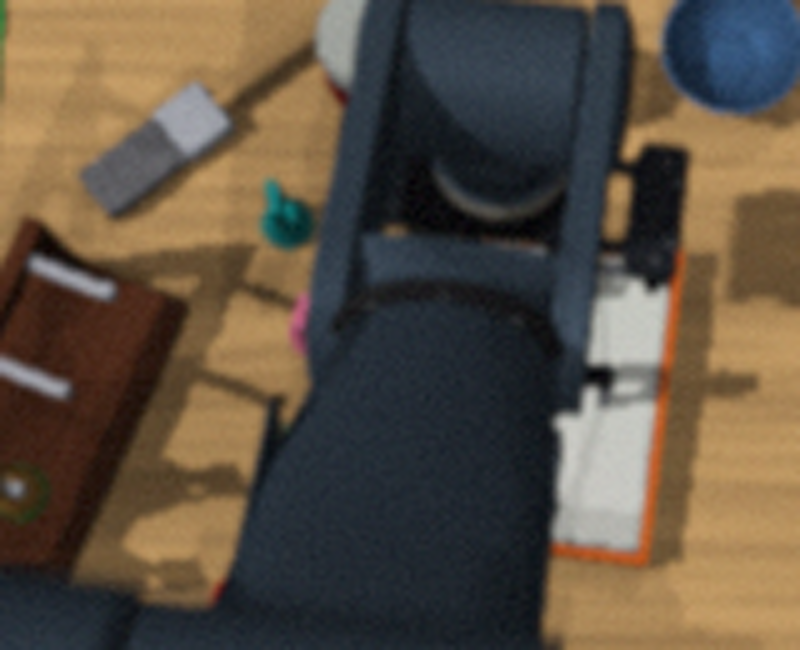

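Request:
{"op": "step_arm", "data": {"steps": [[-0.57,-0.98,-0.05,0,0,-0.6,0.1],[-0.57,-0.98,-0.05,0,0,-0.6,0.1],[-0.57,-0.98,-0.05,0,0,-0.6,0.1],[-0.57,-0.98,-0.05,0,0,-0.8,0.1],[-0.57,-0.98,-0.05,0,0,-1,0.1],[-0.57,-0.98,-0.05,0,0,-1,0.1],[-0.57,-0.98,-0.05,0,0,-1,0.1],[-0.57,-0.98,-0.05,0,0,-1,0.1]]}}

```text
time_s: 9.6
position: [0.4836, 0.3609, 0.2127]
tcp_rot: [[0.774, 0.634, 0.001], [0.634, -0.774, 0.0], [0.001, 0.0, -1.0]]
force: [0.7, 0.5, 0.8]
opening: 0.449
grasp_force: 0.0
```

Request:
{"op": "step_arm", "data": {"steps": [[0,0,0,0,0,-1,0.1],[0,0,0,0,0,-1,0.1],[0,0,0,0,0,-1,0.1],[0,0,0,0,0,-1,0.1],[0,0,0,0,0,-1,0.1],[0,0,0,0,0,-1,0.1],[0,0,0,0,0,-1,0.1]]}}

```text
time_s: 10.18
position: [0.4846, 0.3593, 0.2125]
tcp_rot: [[0.095, 0.995, 0.0], [0.995, -0.095, 0.0], [0.0, 0.0, -1.0]]
force: [-0.4, -0.2, -0.2]
opening: 0.45
grasp_force: 0.0
```

Run:
```python
from h import *
st();plan((.4800,.3669,.20,9.3),(.4800,.3669,.136,9.3))
k=cam("top","pics/top5.png");print(tray(k))
```

```text
10.1833 [0.4846 0.3593 0.2125] [-0.4 -0.2 -0.2] 0.45 0.0
(0.48, 0.3669, 0.2, 9.3) [0.024, -0.018, 0.042] [0.001, -0.0, -0.328]
(0.48, 0.3669, 0.136, 9.3) [0.024, -0.018, 0.255] [0.001, -0.0, -0.328]
(array([ 0.55662627,  0.03245254, -6.15924432]), array([0.35431946, 0.25748111, 0.29795361, 0.3957338 ]))
```

Request:
{"op": "step_arm", "data": {"steps": [[0.024,-0.018,0.04,0,0,-0.328,0.1],[0.024,-0.018,0.04,0,0,-0.328,0.1],[0.024,-0.018,0.1,0,0,-0.328,0.1],[0.024,-0.018,0.18,0,0,-0.328,0.1],[0.024,-0.018,0.24,0,0,-0.328,0.1],[0.024,-0.018,0.24,0,0,-0.328,0.1],[0.024,-0.018,0.24,0,0,-0.328,0.1]]}}

```text
time_s: 10.82
position: [0.4795, 0.3666, 0.1397]
tcp_rot: [[-0.156, 0.988, -0.002], [0.988, 0.156, -0.001], [-0.001, -0.002, -1.0]]
force: [-0.7, 0.8, 0.4]
opening: 0.451
grasp_force: 0.0
```

Run:
```python
from h import *
st();plan((.4800,.3669,.139,9.3))
```

```text
10.8167 [0.4795 0.3666 0.1397] [-0.7  0.8  0.4] 0.451 0.0
(0.48, 0.3669, 0.139, 9.3) [0.001, 0.002, 0.002] [-0.003, 0.001, -0.007]
```

Good. Close, then straighten by +30°.

Request:
{"op": "step_arm", "data": {"steps": [[0,0,0,0,0,0,1],[0,0,0,0,0,0,1],[0,0,0,0,0,0,1],[0,0,0,0,0,0.15,1],[0,0,0,0,0,0.3,1],[0,0,0,0,0,0.45,1],[0,0,0,0,0,0.6,1],[0,0,0,0,0,0.67,1]]}}

```text
time_s: 11.48
position: [0.4808, 0.3673, 0.1417]
tcp_rot: [[0.365, 0.931, 0.002], [0.931, -0.365, 0.001], [0.002, 0.002, -1.0]]
force: [0.0, 0.3, 0.4]
opening: 0.233
grasp_force: 30.0
```

Request:
{"op": "step_arm", "data": {"steps": [[0,0,0,0,0,0,1],[0,0,-0.02,0,0,0,1],[0,0,-0.046,0,0,0,1],[0,0,-0.046,0,0,0,1],[0,0,-0.046,0,0,0,1]]}}

```text
time_s: 11.9
position: [0.4806, 0.3672, 0.1552]
tcp_rot: [[0.36, 0.933, 0.002], [0.933, -0.36, 0.001], [0.002, 0.001, -1.0]]
force: [0.0, -0.4, -0.7]
opening: 0.23
grasp_force: 30.0
```

Run:
```python
from h import *
st();plan((.48-.046*.358,.3669-.046*.934,.1535,-21))
```

```text
11.9 [0.4806 0.3672 0.1552] [ 0.  -0.4 -0.7] 0.23 30.0
(0.463532, 0.323936, 0.1535, -21) [-0.155, -0.001, 0.006] [0.002, -0.002, -0.002]
```

Request:
{"op": "step_arm", "data": {"steps": [[-0.05,0,0,0,0,0,1],[-0.1,0,0,0,0,0,1],[-0.155,0,0,0,0,0,1],[-0.155,0,0,0,0,0,1]]}}

```text
time_s: 12.23
position: [0.461, 0.3211, 0.1537]
tcp_rot: [[0.361, 0.932, -0.004], [0.932, -0.361, -0.003], [-0.004, -0.003, -1.0]]
force: [-0.6, -0.2, -1.5]
opening: 0.234
grasp_force: 30.0
```

Request:
{"op": "step_arm", "data": {"steps": [[0,0,-0.1,0,0,0,1],[-0.05,0,-0.25,0,0,0,1],[-0.2,0,-0.43,0,0,0.2,1],[-0.3,0,-0.43,0,0,0.4,1],[-0.5,0.1,-0.43,0,0,0.6,1],[-0.6,0.2,-0.43,0,0,0.8,1],[-0.6,0.2,-0.43,0,0,0.9,1],[-0.6,0.2,-0.43,0,0,0.9,1]]}}

```text
time_s: 12.9
position: [0.4569, 0.1287, 0.2843]
tcp_rot: [[0.885, 0.465, 0.004], [0.465, -0.885, -0.003], [0.002, 0.005, -1.0]]
force: [0.7, 1.2, -0.4]
opening: 0.232
grasp_force: 30.0
```

Run:
```python
from h import *
st();k=cam("top","pics/top6.png");print(tray(k))
plan((.498,.0702,.235,-96),(.498,.0702,.083,-96))
```

```text
12.9 [0.4569 0.1287 0.2843] [ 0.7  1.2 -0.4] 0.232 30.0
(array([ 0.55683874,  0.03111223, -5.86533912]), array([0.11461521, 0.07453595, 0.59096101, 0.72950325]))
(0.498, 0.0702, 0.235, -96) [0.029, 0.245, 0.164] [0.001, -0.003, 0.748]
(0.498, 0.0702, 0.083, -96) [0.028, 0.244, 0.67] [0.001, -0.003, 0.748]
```

Request:
{"op": "step_arm", "data": {"steps": [[0.029,0.245,0.16,0,0,0.748,1],[0.029,0.245,0.16,0,0,0.748,1],[0.029,0.245,0.16,0,0,0.748,1],[0.029,0.245,0.16,0,0,0.748,1],[0.029,0.245,0.3,0,0,0.748,1],[0.029,0.245,0.42,0,0,0.748,1],[0.029,0.245,0.5,0,0,0.748,1],[0.029,0.245,0.58,0,0,0.748,1]]}}

```text
time_s: 13.62
position: [0.4965, 0.0746, 0.1074]
tcp_rot: [[0.996, -0.089, -0.001], [-0.089, -0.996, 0.001], [-0.001, -0.001, -1.0]]
force: [0.4, -0.7, -0.3]
opening: 0.23
grasp_force: 30.0
```

Run:
```python
from h import *
st();plan((.498,.0702,.0835,-96))
```

```text
13.6167 [0.4965 0.0746 0.1074] [ 0.4 -0.7 -0.3] 0.23 30.0
(0.498, 0.0702, 0.0835, -96) [0.006, 0.014, 0.08] [-0.001, 0.002, 0.019]
```

Request:
{"op": "step_arm", "data": {"steps": [[0.006,0.014,0.04,0,0,0,1],[0.006,0.014,0.08,0,0,0,1],[0.006,0.014,0.08,0,0,0,1],[0.006,0.014,0.082,0,0,0,0.5],[0.006,0.014,0.082,0,0,0,0.3],[0.006,0.014,0.082,0,0,0,0.1],[0.006,0.014,0.082,0,0,0,0.1],[0.006,0.014,0.082,0,0,0,0.1]]}}

```text
time_s: 14.28
position: [0.4988, 0.0692, 0.0854]
tcp_rot: [[0.996, -0.092, 0.002], [-0.092, -0.996, -0.0], [0.002, -0.0, -1.0]]
force: [0.4, -0.4, -0.8]
opening: 0.424
grasp_force: 0.0
```

Request:
{"op": "step_arm", "data": {"steps": [[0,0,-0.1,0,0,0,0.1],[0,0,-0.25,0,0,0,0.1],[0,0,-0.39,0,0,0,0.1],[0,0,-0.42,0,0,0,0.1]]}}

```text
time_s: 14.62
position: [0.5016, 0.069, 0.2165]
tcp_rot: [[0.996, -0.092, 0.011], [-0.092, -0.996, -0.001], [0.011, -0.0, -1.0]]
force: [0.3, -0.7, 0.5]
opening: 0.451
grasp_force: 0.0
```

Run:
```python
from h import *
st();plan((.43,.385,.22,-50),(.4187,.3906,.22,9.5))
```

```text
14.6167 [0.5016 0.069  0.2165] [ 0.3 -0.7  0.5] 0.451 0.0
(0.43, 0.385, 0.22, -50) [-0.334, -1.027, -0.015] [0.005, -0.014, -1.006]
(0.4187, 0.3906, 0.22, 9.5) [-0.374, -1.042, -0.016] [0.013, -0.01, -2.329]
```

Request:
{"op": "step_arm", "data": {"steps": [[-0.36,-1,0,0,0,-0.6,0.1],[-0.36,-1,0,0,0,-0.6,0.1],[-0.36,-1,0,0,0,-0.6,0.1],[-0.36,-1,0,0,0,-0.8,0.1],[-0.36,-1,0,0,0,-1,0.1],[-0.36,-1,0,0,0,-1,0.1],[-0.36,-1,0,0,0,-1,0.1],[-0.36,-1,0,0,0,-1,0.1]]}}

```text
time_s: 15.28
position: [0.417, 0.3813, 0.2113]
tcp_rot: [[0.767, 0.641, 0.001], [0.641, -0.767, 0.002], [0.002, -0.001, -1.0]]
force: [0.2, -0.6, -0.3]
opening: 0.448
grasp_force: 0.0
```

Request:
{"op": "step_arm", "data": {"steps": [[0,0,0,0,0,-1,0.1],[0,0,0,0,0,-1,0.1],[0,0,0,0,0,-1,0.1],[0,0,0,0,0,-1,0.1],[0,0,0,0,0,-1,0.1],[0,0,0,0,0,-1,0.1],[0,0,0,0,0,-1,0.1]]}}

```text
time_s: 15.87
position: [0.4182, 0.3778, 0.211]
tcp_rot: [[0.087, 0.996, 0.0], [0.996, -0.087, 0.0], [0.0, 0.0, -1.0]]
force: [-0.1, 0.3, -0.2]
opening: 0.452
grasp_force: 0.0
```

Run:
```python
from h import *
st();plan((.4187,.3908,.20,9.5),(.4187,.3908,.139,9.5))
k=cam("top","pics/top7.png");print(tray(k))
```

```text
15.8667 [0.4182 0.3778 0.211 ] [-0.1  0.3 -0.2] 0.452 0.0
(0.4187, 0.3908, 0.2, 9.5) [0.043, -0.002, 0.037] [0.0, -0.0, -0.323]
(0.4187, 0.3908, 0.139, 9.5) [0.043, -0.002, 0.24] [0.0, -0.0, -0.323]
(array([ 0.55771139,  0.03205395, -6.49240728]), array([0.23685275, 0.11884353, 0.44200875, 0.54393778]))
```

Request:
{"op": "step_arm", "data": {"steps": [[0.043,-0.002,0.03,0,0,-0.323,0.1],[0.043,-0.002,0.03,0,0,-0.323,0.1],[0.043,-0.002,0.1,0,0,-0.323,0.1],[0.043,-0.002,0.18,0,0,-0.323,0.1],[0.043,-0.002,0.235,0,0,-0.323,0.1],[0.043,-0.002,0.235,0,0,-0.323,0.1],[0.043,-0.002,0.235,0,0,-0.323,0.1]]}}

```text
time_s: 16.5
position: [0.4186, 0.3904, 0.1397]
tcp_rot: [[-0.16, 0.987, -0.002], [0.987, 0.16, -0.001], [-0.001, -0.002, -1.0]]
force: [-0.3, -0.4, 0.7]
opening: 0.453
grasp_force: 0.0
```

Request:
{"op": "step_arm", "data": {"steps": [[0,0,0,0,0,0,1],[0,0,0,0,0,0,1],[0,0,0,0,0,0,1],[0,0,0,0,0,0.15,1],[0,0,0,0,0,0.3,1],[0,0,0,0,0,0.45,1],[0,0,0,0,0,0.6,1],[0,0,0,0,0,0.67,1]]}}

```text
time_s: 17.17
position: [0.4198, 0.3912, 0.1413]
tcp_rot: [[0.362, 0.932, 0.002], [0.932, -0.362, 0.001], [0.002, 0.002, -1.0]]
force: [0.2, -0.5, 0.3]
opening: 0.235
grasp_force: 30.0
```

Request:
{"op": "step_arm", "data": {"steps": [[0,0,0,0,0,0,1],[0,0,-0.02,0,0,0,1],[0,0,-0.046,0,0,0,1],[0,0,-0.046,0,0,0,1],[0,0,-0.046,0,0,0,1]]}}

```text
time_s: 17.58
position: [0.4195, 0.391, 0.1549]
tcp_rot: [[0.357, 0.934, 0.002], [0.934, -0.357, 0.001], [0.002, 0.001, -1.0]]
force: [-0.5, -0.8, -1.2]
opening: 0.236
grasp_force: 30.0
```

Request:
{"op": "step_arm", "data": {"steps": [[-0.05,0,0,0,0,0,1],[-0.1,0,0,0,0,0,1],[-0.155,0,0,0,0,0,1],[-0.155,0,0,0,0,0,1]]}}

```text
time_s: 17.92
position: [0.4, 0.3447, 0.1534]
tcp_rot: [[0.357, 0.934, -0.004], [0.934, -0.357, -0.003], [-0.004, -0.003, -1.0]]
force: [-0.4, -1.1, -1.4]
opening: 0.235
grasp_force: 30.0
```

Request:
{"op": "step_arm", "data": {"steps": [[0,0,-0.1,0,0,0,1],[0,0.05,-0.25,0,0,0,1],[-0.1,0.2,-0.43,0,0,0.2,1],[-0.25,0.35,-0.43,0,0,0.4,1],[-0.4,0.45,-0.43,0,0,0.6,1],[-0.55,0.5,-0.43,0,0,0.8,1],[-0.6,0.5,-0.43,0,0,0.9,1],[-0.6,0.5,-0.43,0,0,0.9,1]]}}

```text
time_s: 18.58
position: [0.4791, 0.1238, 0.2835]
tcp_rot: [[0.881, 0.474, 0.002], [0.474, -0.881, -0.0], [0.001, 0.001, -1.0]]
force: [0.6, -0.4, -0.9]
opening: 0.23
grasp_force: 30.0
```

Run:
```python
from h import *
st();k=cam("top","pics/top8.png");print(tray(k))
plan((.4911,.0026,.235,-96))
```

```text
18.5833 [0.4791 0.1238 0.2835] [ 0.6 -0.4 -0.9] 0.23 30.0
(array([ 0.55701006,  0.03071004, -5.87392892]), array([0.08364963, 0.17291377, 0.69543551, 0.86935004]))
(0.4911, 0.0026, 0.235, -96) [-0.147, 0.354, 0.165] [0.009, -0.002, 0.754]
```

Request:
{"op": "step_arm", "data": {"steps": [[-0.147,0.354,0.1,0.009,0,0.754,1],[-0.147,0.354,0.16,0.009,0,0.754,1],[-0.147,0.354,0.16,0.009,0,0.754,1],[-0.147,0.354,0.16,0.009,0,0.754,1],[-0.147,0.354,0.2,0.009,0,0.754,1],[-0.147,0.354,0.2,0.009,0,0.754,1],[-0.147,0.354,0.2,0.009,0,0.754,1]]}}

```text
time_s: 19.22
position: [0.4902, 0.0115, 0.2225]
tcp_rot: [[0.996, -0.091, -0.003], [-0.091, -0.996, 0.007], [-0.003, -0.007, -1.0]]
force: [-0.6, -0.1, -0.8]
opening: 0.237
grasp_force: 30.0
```

Run:
```python
from h import *
st();plan((.4911,.0026,.0835,-96))
```

```text
19.2167 [0.4902 0.0115 0.2225] [-0.6 -0.1 -0.8] 0.237 30.0
(0.4911, 0.0026, 0.0835, -96) [0.007, 0.033, 0.463] [-0.009, 0.004, 0.018]
```

Request:
{"op": "step_arm", "data": {"steps": [[0.007,0.033,0.1,-0.009,0,0.018,1],[0.007,0.033,0.22,-0.009,0,0.018,1],[0.007,0.033,0.33,-0.009,0,0.018,1],[0.007,0.033,0.4,-0.009,0,0.018,1],[0.007,0.033,0.44,-0.009,0,0.018,1],[0.007,0.033,0.46,-0.009,0,0.018,1],[0.007,0.033,0.463,-0.009,0,0.018,1],[0.007,0.033,0.463,-0.009,0,0.018,1]]}}

```text
time_s: 19.88
position: [0.4921, 0.0025, 0.0844]
tcp_rot: [[0.994, -0.105, -0.001], [-0.105, -0.994, -0.0], [-0.001, 0.001, -1.0]]
force: [0.9, -0.8, -0.8]
opening: 0.235
grasp_force: 30.0
```

Request:
{"op": "step_arm", "data": {"steps": [[0,0,0.003,0,0,0,0.6],[0,0,0.003,0,0,0,0.4],[0,0,0.003,0,0,0,0.2],[0,0,0.003,0,0,0,0.2],[0,0,0.003,0,0,0,0.2]]}}

```text
time_s: 20.3
position: [0.4917, 0.002, 0.0836]
tcp_rot: [[0.994, -0.107, -0.001], [-0.107, -0.994, -0.001], [-0.001, 0.001, -1.0]]
force: [0.5, 0.1, -0.2]
opening: 0.38
grasp_force: 0.0
```

Request:
{"op": "step_arm", "data": {"steps": [[0,0,-0.1,0,0,0,0.1],[0,0,-0.25,0,0,0,0.1],[0,0,-0.39,0,0,0,0.1],[-0.2,0.1,-0.5,0,0,0,0.1],[-0.3,0.2,-0.8,0,0,0,0.1],[-0.3,0.2,-0.8,0,0,0,0.1],[-0.3,0.2,-0.8,0,0,0,0.1]]}}

```text
time_s: 20.88
position: [0.3959, -0.0468, 0.3216]
tcp_rot: [[0.994, -0.107, -0.003], [-0.107, -0.994, -0.0], [-0.003, 0.0, -1.0]]
force: [0.5, -0.7, 0.2]
opening: 0.45
grasp_force: 0.0
```

Run:
```python
from h import *
st();k=cam("top","pics/top9.png");print(tray(k))
k=cam("wrist","pics/w9.png",None,1.5)
```

```text
20.8833 [ 0.3959 -0.0468  0.3216] [ 0.5 -0.7  0.2] 0.45 0.0
(array([ 0.55726962,  0.03211512, -6.49339958]), array([0.2189505 , 0.03057608, 0.52805681, 0.63909021]))
```

View pics/w9.png

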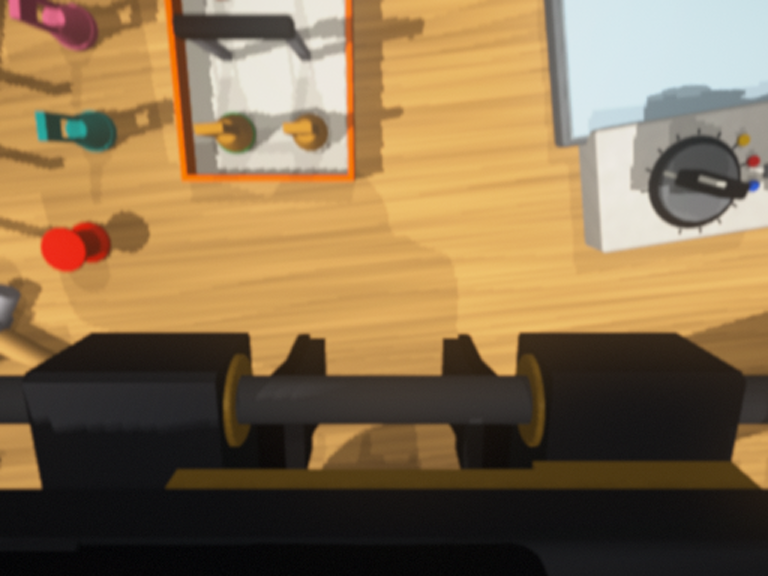

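The wrist view shows bells standing in the tray at (235,132) and (308,132), with the handle at (235,27). The dial is still at click 1. Next comes the handle.

Run:
```python
from h import *
plan((.5566,.031,.28,-6))
```

```text
(0.5566, 0.031, 0.28, -6) [0.495, -0.322, 0.154] [0.013, -0.004, -2.006]
```

Request:
{"op": "step_arm", "data": {"steps": [[0.49,-0.32,0.15,0,0,-1,0.1],[0.49,-0.32,0.15,0,0,-1,0.1],[0.49,-0.32,0.15,0,0,-1,0.1],[0.49,-0.32,0.15,0,0,-1,0.1],[0.49,-0.32,0.15,0,0,-1,0.1],[0.49,-0.32,0.15,0,0,-1,0.1],[0.49,-0.32,0.15,0,0,-1,0.1],[0.49,-0.32,0.15,0,0,-1,0.1]]}}

```text
time_s: 21.65
position: [0.5538, 0.0336, 0.2735]
tcp_rot: [[0.778, 0.628, -0.004], [0.628, -0.778, 0.0], [-0.003, -0.003, -1.0]]
force: [-0.2, 0.3, 0.2]
opening: 0.455
grasp_force: 0.0
```

Request:
{"op": "step_arm", "data": {"steps": [[0,0,0,0,0,-1,0.1],[0,0,0,0,0,-1,0.1],[0,0,0,0,0,-1,0.1],[0,0,0,0,0,-1,0.1],[0,0,0,0,0,-1,0.1],[0,0,0,0,0,-1,0.1],[0,0,0,0,0,-1,0.1],[0,0,0,0,0,-1,0.1]]}}

```text
time_s: 22.32
position: [0.5537, 0.0329, 0.2745]
tcp_rot: [[0.108, 0.994, -0.003], [0.994, -0.108, -0.0], [-0.0, -0.003, -1.0]]
force: [0.6, -0.1, -0.7]
opening: 0.448
grasp_force: 0.0
```

Run:
```python
from h import *
st();plan((.5566,.031,.20,-6),(.5566,.031,.114,-6))
cam("wrist","pics/w10.png",None,1.5)
k=cam("top","pics/top10.png");print(tray(k))
```

```text
22.3167 [0.5537 0.0329 0.2745] [ 0.6 -0.1 -0.7] 0.448 0.0
(0.5566, 0.031, 0.2, -6) [-0.005, 0.011, 0.248] [-0.003, 0.0, -0.005]
(0.5566, 0.031, 0.114, -6) [-0.005, 0.012, 0.535] [-0.003, 0.0, -0.005]
(array([ 0.55164043,  0.03235232, -5.58149236]), array([2.57875252, 2.97742879, 1.79002303, 1.92973132]))
```

View pics/w10.png

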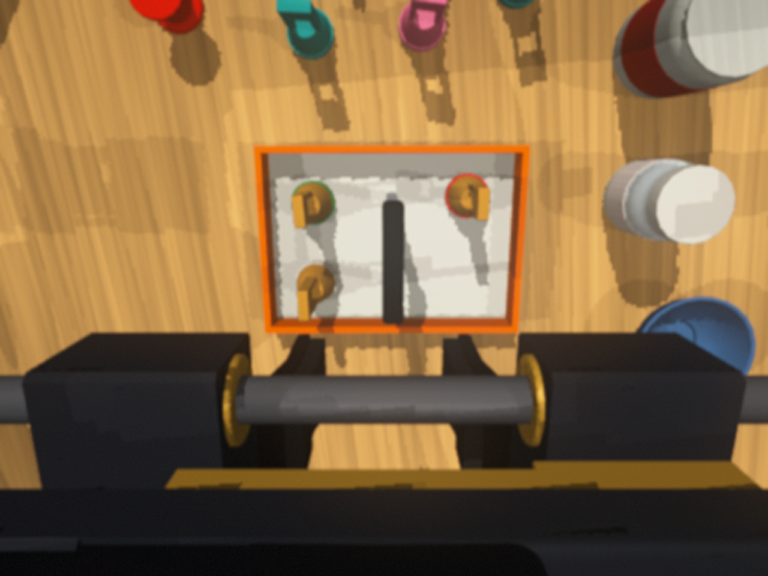

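The view shows all three bells standing in the tray, the handle from (393,200) to (393,322), and the rim corners at (255,148), (529,148), (518,331) and (267,331).

Run:
```python
from h import *
k=load("pics/w10.png")
m=[[-.105,.075,.03],[.105,.075,.03],[.105,-.075,.03],[-.105,-.075,.03],[0,.04,.116],[0,-.04,.116]]
p=np.array([[255,148],[529,148],[518,331],[267,331],[393,200],[393,322]])/1.5
x,r=fit(k,m,p,[.556,.031,-6]);print(x,r)
plan((x[0],x[1],.18,x[2]),(x[0],x[1],.114,x[2]))
```

```text
[ 0.55919397  0.03431586 -6.0761526 ] [1.92215309 2.77235739 0.20156203 0.94171352 0.34153364 1.55775842]
(np.float64(0.5591939701137042), np.float64(0.034315856990802314), 0.18, np.float64(-6.076152603449787)) [0.007, 0.018, 0.315] [-0.003, 0.0, -0.005]
(np.float64(0.5591939701137042), np.float64(0.034315856990802314), 0.114, np.float64(-6.076152603449787)) [0.007, 0.019, 0.535] [-0.003, 0.0, -0.005]
```

Request:
{"op": "step_arm", "data": {"steps": [[0,0.015,0.13,0,0,0,0.1],[0,0.015,0.25,0,0,0,0.1],[0,0.015,0.34,0,0,0,0.1],[0,0.015,0.42,0,0,0,0.1],[0,0.015,0.48,0,0,0,0.1],[0,0.015,0.52,0,0,0,0.1],[0,0.015,0.535,0,0,0,0.1],[0,0.015,0.535,0,0,0,0.1]]}}

```text
time_s: 23.08
position: [0.5574, 0.0325, 0.1131]
tcp_rot: [[0.108, 0.994, -0.005], [0.994, -0.108, 0.0], [-0.0, -0.005, -1.0]]
force: [-0.2, -0.6, 0.5]
opening: 0.452
grasp_force: 0.0
```

Request:
{"op": "step_arm", "data": {"steps": [[0,0,0,0,0,0,0.1],[0,0,0,0,0,0,0.4],[0,0,0,0,0,0,0.6],[0,0,0,0,0,0,0.7],[0,0,0,0,0,0,1],[0,0,0,0,0,0,1],[0,0,0,0,0,0,1]]}}

```text
time_s: 23.67
position: [0.5587, 0.0324, 0.1148]
tcp_rot: [[0.107, 0.994, -0.001], [0.994, -0.107, -0.0], [-0.0, -0.001, -1.0]]
force: [0.7, -0.3, 2.5]
opening: 0.143
grasp_force: 30.0
```

Run:
```python
from h import *
st();k=cam("top","pics/top11.png",(250,140,422,280),4.65)
print(read_state()["joint_positions"].round(1))
```

```text
23.6667 [0.5587 0.0324 0.1148] [ 0.7 -0.3  2.5] 0.143 30.0
[-8.1 33.9 97.1 -0.  49.1 -1.9]
```

View pics/top11.png

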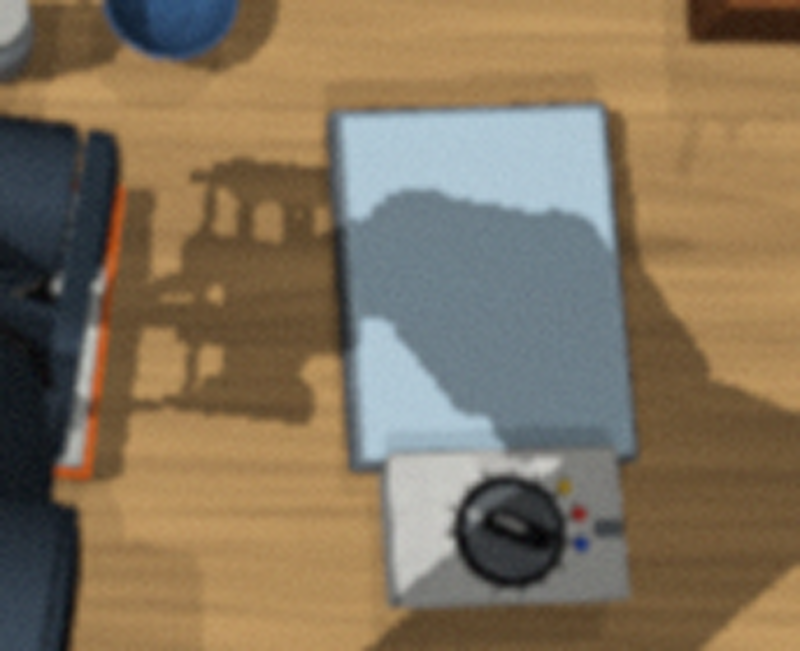

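The crop shows the glass's top corners at (342,115) and (603,106), its lower right at (624,455), the dial centre at (512,530), and the box's front corners at (395,605) and (630,598).

Run:
```python
from h import *
k=load("pics/top11.png")
m=[[.125,.095,.03],[.125,-.095,.03],[-.125,-.095,.03],[-.177,0,.054],[-.237,.08,.045],[-.237,-.08,.045]]
p=np.array([[342,115],[603,106],[624,455],[512,530],[395,605],[630,598]])/4.65+[250,140]
x,r=fit(k,m,p,[.595,-.31,2]);print(x,r)
k2=load("pics/pad.png")
def px(k,P): return proj(k,R.from_euler("z",x[2],degrees=True).apply(P)+[x[0],x[1],0])
print((px(k,m)-[250,140])*4.65)
print(px(k2,[[-.237,.08,.045],[-.237,-.08,.045],[-.125,.095,.03],[-.125,-.095,.03],[-.177,0,.054]])*1.5)
```

```text
[ 0.59125298 -0.31033797  2.40356617] [1.02648305 0.22365003 1.58101792 0.57226863 3.20748338 3.54542083]
[[340.93412362 110.22685382]
 [603.18970863 104.96002736]
 [631.35173334 451.10318788]
 [509.33895086 527.42434566]
 [394.75382848 619.9147977 ]
 [629.53782798 614.48620684]]
[[287.55849002 312.10210572]
 [434.16335979 349.26707382]
 [299.28859845 202.74480701]
 [476.90782066 250.31526158]
 [375.91224198 279.52532878]]
```

Run:
```python
from h import *
k=load("pics/top11.png");k2=load("pics/pad.png")
m=np.array([[.125,.095,.03],[.125,-.095,.03],[-.125,-.095,.03],[-.177,0,.054],[-.23,.08,.045],[-.23,-.08,.045]])
p=np.array([[342,115],[603,106],[624,455],[512,530],[395,605],[630,598]])/4.65+[250,140]
m2=np.array([[-.23,.08,.045],[-.23,-.08,.045],[-.125,.095,.03],[-.125,-.095,.03],[-.177,0,.054]])
p2=np.array([[292,302],[436,337],[300,206],[476,250],[376,278]])/1.5
print(fit(k,m,p,[.595,-.31,2]));print(fit(k2,m2,p2,[.595,-.31,2]))
x=np.array([.5915,-.310,2.4])
```

```text
(array([ 0.5907257 , -0.31042002,  2.48380953]), array([0.83454684, 0.10866761, 1.66301364, 0.46371047, 1.15713636,
       1.42705362]))
(array([ 0.5928972 , -0.31022957,  2.40368789]), array([1.80466424, 3.25580601, 3.22713872, 0.90014252, 0.19388497]))
```

Request:
{"op": "step_arm", "data": {"steps": [[0,0,-0.01,0,0,0,1],[0,0,-0.03,0,0,0,1],[0,0,-0.06,0,0,0,1],[0,0,-0.1,0,0,0,1],[0,0,-0.15,0,0,0,1],[0,0,-0.19,0,0,0,1],[0,0,-0.22,0,0,0,1],[0,0,-0.23,0,0,0,1]]}}

```text
time_s: 24.38
position: [0.5589, 0.0324, 0.1849]
tcp_rot: [[0.107, 0.994, 0.0], [0.994, -0.107, -0.0], [-0.0, 0.0, -1.0]]
force: [0.2, -0.1, -5.3]
opening: 0.138
grasp_force: 30.0
```

Run:
```python
from h import *
st();plan((.5915,-.3103,.185,2.45))
k=cam("scene","pics/s3.png",(200,140,340,260),5)
```

```text
24.3833 [0.5589 0.0324 0.1849] [ 0.2 -0.1 -5.3] 0.138 30.0
(0.5915, -0.3103, 0.185, 2.45) [-1.124, 0.231, 0.0] [0.0, 0.001, -0.191]
```

View pics/s3.png

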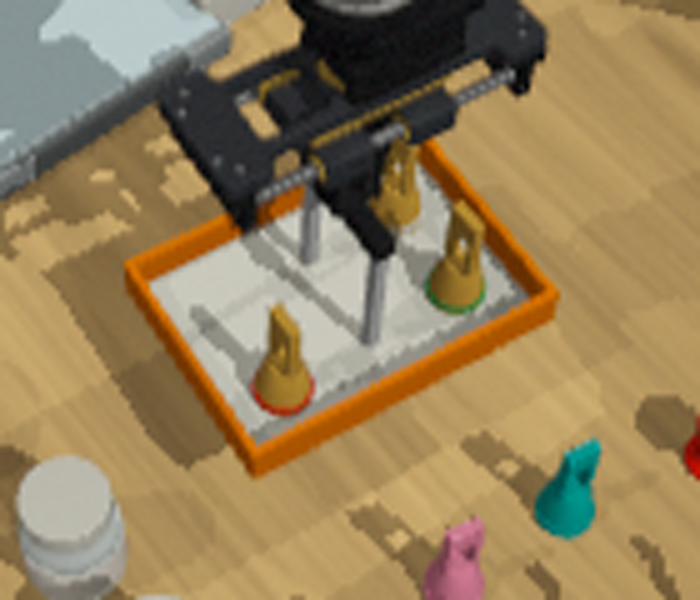

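It is lifted level with all three bells standing. I'll carry it smoothly.

Request:
{"op": "step_arm", "data": {"steps": [[-0.01,0.002,0,0,0,0,1],[-0.03,0.006,0,0,0,0,1],[-0.07,0.014,0,0,0,0,1],[-0.13,0.027,0,0,0,0,1],[-0.19,0.039,0,0,0,0,1],[-0.25,0.051,0,0,0,0,1],[-0.31,0.064,0,0,0,0,1],[-0.37,0.076,0,0,0,0,1]]}}

```text
time_s: 25.1
position: [0.5687, -0.0824, 0.1824]
tcp_rot: [[0.108, 0.994, -0.004], [0.994, -0.108, -0.0], [-0.0, -0.004, -1.0]]
force: [0.7, 0.1, -5.8]
opening: 0.147
grasp_force: 30.0
```

Request:
{"op": "step_arm", "data": {"steps": [[-0.06,0.012,0,0,0,0,1],[-0.12,0.025,0,0,0,0,1],[-0.18,0.037,0,0,0,0,1],[-0.24,0.049,0,0,0,0,1],[-0.3,0.062,0,0,0,0,1],[-0.36,0.074,0,0,0,0,1],[-0.42,0.086,0,0,0,0,1],[-0.48,0.099,0,0,0,0,1]]}}

```text
time_s: 25.77
position: [0.5822, -0.2288, 0.1822]
tcp_rot: [[0.108, 0.994, -0.004], [0.994, -0.108, 0.0], [-0.0, -0.004, -1.0]]
force: [-0.1, 1.0, -5.6]
opening: 0.145
grasp_force: 30.0
```

Request:
{"op": "step_arm", "data": {"steps": [[-0.06,0.012,0,0,0,-0.01,1],[-0.11,0.023,0,0,0,-0.03,1],[-0.16,0.033,0,0,0,-0.06,1],[-0.2,0.041,0,0,0,-0.09,1],[-0.23,0.047,0,0,0,-0.12,1],[-0.25,0.051,0,0,0,-0.15,1],[-0.26,0.054,0,0,0,-0.17,1],[-0.265,0.055,0,0,0,-0.185,1]]}}

```text
time_s: 26.43
position: [0.5904, -0.3088, 0.1824]
tcp_rot: [[-0.037, 0.999, -0.003], [0.999, 0.037, 0.0], [0.0, -0.003, -1.0]]
force: [0.4, -0.0, -5.7]
opening: 0.143
grasp_force: 30.0
```

Run:
```python
from h import *
st();plan((.5915,-.3103,.185,2.45),(.5915,-.3103,.146,2.45))
k=cam("top","pics/top12.png",(250,140,422,280),4.65)
cam("scene","pics/s4.png",(100,90,270,230),4.5)
```

```text
26.4333 [ 0.5904 -0.3088  0.1824] [ 0.4 -0.  -5.7] 0.143 30.0
(0.5915, -0.3103, 0.185, 2.45) [-0.005, 0.003, -0.009] [-0.004, -0.001, -0.007]
(0.5915, -0.3103, 0.146, 2.45) [-0.005, 0.004, 0.121] [-0.004, -0.001, -0.007]
```

View pics/s4.png

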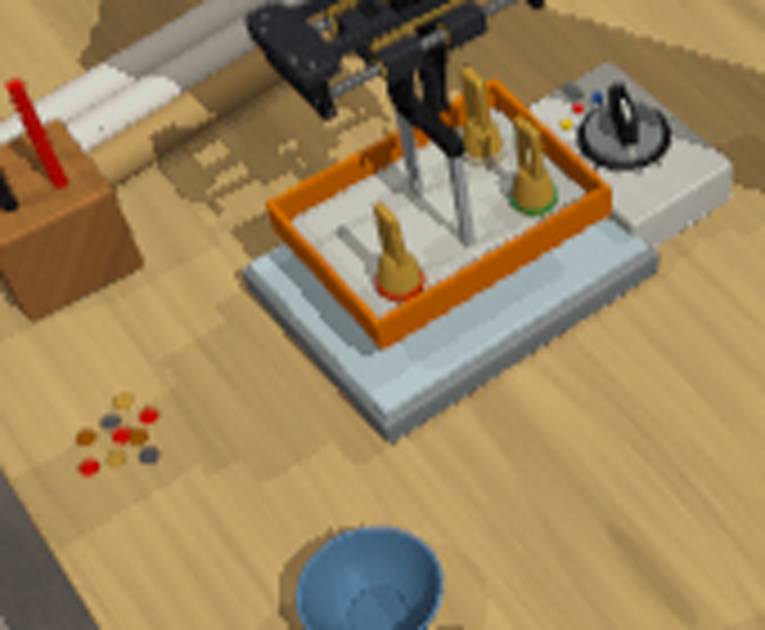

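The tray is level over the glass with its bells standing. Lowering it now.

Request:
{"op": "step_arm", "data": {"steps": [[-0.002,0.003,0.015,0,0,0,1],[-0.004,0.003,0.035,0,0,0,1],[-0.004,0.003,0.06,0,0,0,1],[-0.004,0.003,0.08,0,0,0,1],[-0.004,0.003,0.095,0,0,0,1],[-0.004,0.003,0.105,0,0,0,1],[-0.004,0.003,0.112,0,0,0,1],[-0.004,0.003,0.116,0,0,0,1]]}}

```text
time_s: 27.2
position: [0.5919, -0.3087, 0.148]
tcp_rot: [[-0.038, 0.999, -0.002], [0.999, 0.038, -0.0], [0.0, -0.002, -1.0]]
force: [0.1, -0.7, -4.9]
opening: 0.143
grasp_force: 30.0
```

Request:
{"op": "step_arm", "data": {"steps": [[0,0,0.003,0,0,0,1],[0,0,0.006,0,0,0,1],[0,0,0.008,0,0,0,1],[0,0,0.008,0,0,0,1]]}}

```text
time_s: 27.53
position: [0.592, -0.3088, 0.1462]
tcp_rot: [[-0.038, 0.999, -0.002], [0.999, 0.038, -0.0], [-0.0, -0.002, -1.0]]
force: [0.5, 0.0, -5.8]
opening: 0.145
grasp_force: 30.0
```

Request:
{"op": "step_arm", "data": {"steps": [[0,0,0.003,0,0,0,1],[0,0,0.006,0,0,0,1],[0,0,0.008,0,0,0,1],[0,0,0.008,0,0,0,1]]}}

```text
time_s: 27.87
position: [0.5923, -0.3094, 0.1449]
tcp_rot: [[-0.038, 0.999, -0.001], [0.999, 0.038, -0.002], [-0.002, -0.001, -1.0]]
force: [-1.3, -0.7, 1.3]
opening: 0.141
grasp_force: 30.0
```

Request:
{"op": "step_arm", "data": {"steps": [[0,0,0,0,0,0,0.6],[0,0,0,0,0,0,0.4],[0,0,0,0,0,0,0.2],[0,0,0,0,0,0,0.1],[0,0,0,0,0,0,0.1]]}}

```text
time_s: 28.28
position: [0.5921, -0.3087, 0.1438]
tcp_rot: [[-0.038, 0.999, -0.002], [0.999, 0.038, -0.0], [-0.0, -0.002, -1.0]]
force: [0.7, 0.3, 0.3]
opening: 0.4
grasp_force: 0.0
```

Request:
{"op": "step_arm", "data": {"steps": [[0,0,-0.05,0,0,0,0.1],[0,0,-0.15,0,0,0,0.1],[0,0,-0.28,0,0,0,0.1],[0,0,-0.35,0,0,0,0.1],[0,-0.2,-0.4,0,0,0,0.1],[0,-0.4,-0.4,0,0,0,0.1],[0,-0.5,-0.4,0,0,0,0.1],[0,-0.5,-0.4,0,0,0,0.1]]}}

```text
time_s: 28.95
position: [0.439, -0.3134, 0.2643]
tcp_rot: [[-0.038, 0.999, -0.004], [0.999, 0.038, 0.0], [0.0, -0.004, -1.0]]
force: [0.8, 0.8, -0.0]
opening: 0.45
grasp_force: 0.0
```

Run:
```python
from h import *
st();plan((.4147,-.3179,.25,-21.5))
k=cam("top","pics/top13.png",(250,140,422,280),4.65);print(tray(k,(.592,-.31,2.4)))
```

```text
28.95 [ 0.439  -0.3134  0.2643] [ 0.8  0.8 -0. ] 0.45 0.0
(0.4147, -0.3179, 0.25, -21.5) [-0.012, -0.081, 0.048] [-0.005, 0.0, 0.526]
(array([ 0.59742431, -0.31334216,  2.27850043]), array([1.52942596, 0.8605208 , 1.41136641, 0.14132712]))
```

Request:
{"op": "step_arm", "data": {"steps": [[-0.012,-0.081,0.05,0,0,0.526,0.1],[-0.012,-0.081,0.1,0,0,0.526,0.1],[-0.012,-0.081,0.15,0,0,0.526,0.1],[-0.012,-0.081,0.2,0,0,0.526,0.1],[-0.012,-0.081,0.3,0,0,0.526,0.1],[-0.012,-0.081,0.4,0,0,0.526,0.1],[-0.012,-0.081,0.47,0,0,0.526,0.1],[-0.012,-0.081,0.47,0,0,0.526,0.1]]}}

```text
time_s: 29.67
position: [0.416, -0.3167, 0.1193]
tcp_rot: [[0.367, 0.93, -0.008], [0.93, -0.367, 0.006], [0.003, -0.009, -1.0]]
force: [-0.0, 0.3, 0.4]
opening: 0.45
grasp_force: 0.0
```

Run:
```python
from h import *
st();plan((.4147,-.3179,.084,-21.5));print(read_state()["joint_positions"].round(1))
```

```text
29.6667 [ 0.416  -0.3167  0.1193] [-0.   0.3  0.4] 0.45 0.0
(0.4147, -0.3179, 0.084, -21.5) [-0.006, -0.001, 0.118] [-0.012, -0.004, -0.0]
[-4.950e+01  3.150e+01  1.018e+02 -1.000e-01  4.730e+01 -2.790e+01]
```

Request:
{"op": "step_arm", "data": {"steps": [[-0.005,-0.001,0.05,-0.008,0,0,0.1],[-0.005,-0.001,0.1,-0.008,0,0,0.1],[-0.005,-0.001,0.118,-0.008,0,0,0.1],[-0.005,-0.001,0.118,-0.008,0,0,0.4],[-0.005,-0.001,0.118,-0.008,0,0,1],[-0.005,-0.001,0.118,-0.008,0,0,1],[-0.005,-0.001,0.118,-0.008,0,0,1],[-0.005,-0.001,0.118,-0.008,0,0,1]]}}

```text
time_s: 30.33
position: [0.4173, -0.3206, 0.0885]
tcp_rot: [[0.367, 0.93, 0.005], [0.93, -0.366, -0.004], [-0.002, 0.006, -1.0]]
force: [0.3, 0.1, -0.0]
opening: 0.152
grasp_force: 0.0
```

Run:
```python
from h import *
st();plan((.4147,-.3179,.084,-165.5));print(read_state()["moment"])
```

```text
30.3333 [ 0.4173 -0.3206  0.0885] [ 0.3  0.1 -0. ] 0.152 0.0
(0.4147, -0.3179, 0.084, -165.5) [0.005, -0.012, 0.015] [0.006, -0.009, 3.2]
[-0.03845151 -0.06031495 -0.00069844]
```

Request:
{"op": "step_arm", "data": {"steps": [[0,0,0,0,0,0,1],[0,0,0,0,0,0,1],[0,0,0,0,0,0.1,1],[0,0,0,0,0,0.22,1],[0,0,0,0,0,0.34,1],[0,0,0,0,0,0.46,1],[0,0,0,0,0,0.58,1],[0,0,0,0,0,0.7,1]]}}

```text
time_s: 31.0
position: [0.4169, -0.3202, 0.0877]
tcp_rot: [[0.802, 0.598, 0.004], [0.598, -0.802, -0.003], [0.002, 0.004, -1.0]]
force: [0.7, -0.6, -0.3]
opening: 0.008
grasp_force: 0.0
```

Run:
```python
from h import *
st();plan((.4147,-.3179,.084,-165.5));print(read_state()["moment"])
```

```text
31.0 [ 0.4169 -0.3202  0.0877] [ 0.7 -0.6 -0.3] 0.008 0.0
(0.4147, -0.3179, 0.084, -165.5) [-0.001, -0.011, 0.012] [0.002, -0.007, 2.494]
[-0.01011238  0.00305111  0.0271179 ]
```

The fingers closed on nothing, so I missed the bar. I'll back off upward and take one composite look.

Request:
{"op": "step_arm", "data": {"steps": [[0,0,-0.1,0,0,0,1],[0,0,-0.2,0,0,0,1],[0,0,-0.3,0,0,0,1],[0,0,-0.45,0,0,0,1],[0,0,-0.6,0,0,0,0],[0,0,-0.7,0,0,0,0],[0,0,-0.7,0,0,0,0],[0,0,-0.7,0,0,0,0]]}}

```text
time_s: 31.67
position: [0.417, -0.3206, 0.3003]
tcp_rot: [[0.799, 0.602, 0.008], [0.602, -0.799, -0.007], [0.002, 0.011, -1.0]]
force: [-0.8, 0.2, -0.4]
opening: 0.222
grasp_force: 0.0
```

Run:
```python
from h import *
st()
k=cam("wrist","pics/w14.png");a=[.4147,-.3179,.07]
u,v=proj(k,a)[0];print(u,v)
s=cam("scene","pics/s14.png");us=proj(s,a)[0];print(us)
t=cam("top","pics/t14.png");ut=proj(t,a)[0];print(ut)
def crop(k,u,v,r,ry,z):
    x,y=int(u)-r,int(v)-ry;print((x,y,z));x=max(x,0);y=max(y,0)
    return cv2.resize(k["img"][y:y+2*ry,x:x+2*r,::-1],(2*r*z,2*ry*z),interpolation=cv2.INTER_CUBIC)
A=crop(k,u,v,66,50,6); B=crop(s,*us,22,25,6);C=crop(t,*ut,22,25,6)
print(A.shape,B.shape)
old=load("pics/s4.png"); D=crop(old,*us,22,25,6)
out=np.zeros((600,792,3),np.uint8); 
A=crop(k,u,v,44,50,6); out[:,:528]=A[:600,:528]; out[:300,528:]=B; out[300:,528:]=C
cv2.imwrite("pics/m14.png",out)
```

```text
31.6667 [ 0.417  -0.3206  0.3003] [-0.8  0.2 -0.4] 0.222 0.0
251.14912191968446 165.4665270243402
[238.18659476 114.83119032]
[360.82993045 253.05935291]
(185, 115, 6)
(216, 89, 6)
(338, 228, 6)
(600, 792, 3) (300, 264, 3)
(216, 89, 6)
(207, 115, 6)
```

View pics/m14.png

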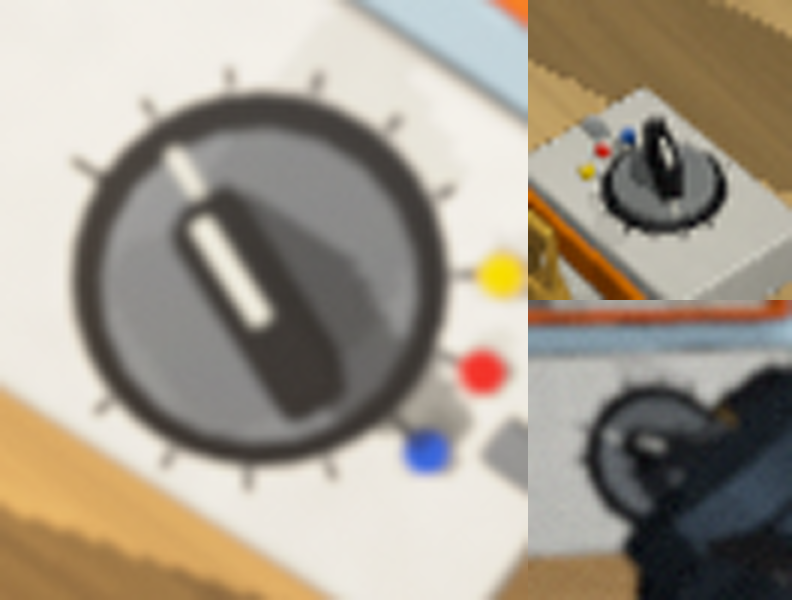

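The picture shows the dial crisply. The bar-top centre is about (262,303) running from (205,200) to (320,405), the skirt centre is (260,278), and the pointer is exactly at tick 1. Red (482,372) is tick 7.

Run:
```python
from h import *
k=load("pics/w14.png")
f=lambda X,Y,z: back(k,207+X/6,115+Y/6,z)
print("skirt",f(260,278,.052)); a=f(212,197,.084);b=f(315,408,.084);print("bar",a,b,(a+b)/2,np.linalg.norm(a-b),np.degrees(np.arctan2(*(a-b)[1::-1])))
c=f(260,278,.052)
for n,X,Y in(("tick0",85,168),("tick1",150,110),("y",500,274),("r",482,372),("b",428,452)):
    q=f(X,Y,.048)-c;print(n,np.degrees(np.arctan2(q[1],q[0])),np.linalg.norm(q))
st()
```

```text
skirt [ 0.41563152 -0.31592536  0.052     ]
bar [ 0.42657086 -0.29700749  0.084     ] [ 0.4062573  -0.33598822  0.084     ] [ 0.41641408 -0.31649785  0.084     ] 0.043956096571850324 62.475165513363606
tick0 95.1592279924271 0.04122490416091479
tick1 70.2304015274236 0.039729499908048
y -52.99300838845248 0.04880471786329444
r -77.03533369783486 0.049885115685965715
b -100.03433693842632 0.050879931143408545
31.8167 [ 0.4152 -0.3186  0.2959] [-0.5 -0.4 -0.6] 0.36 0.0
```

Run:
```python
from h import *
plan((.4158,-.3165,.13,-23),(.4158,-.3165,.08,-23))
```

```text
(0.4158, -0.3165, 0.13, -23) [0.005, -0.005, 0.553] [0.001, -0.001, -0.667]
(0.4158, -0.3165, 0.08, -23) [0.005, -0.005, 0.72] [0.001, -0.001, -0.667]
```

Request:
{"op": "step_arm", "data": {"steps": [[0.005,-0.005,0.1,0,0,-0.667,0.1],[0.005,-0.005,0.2,0,0,-0.667,0.1],[0.005,-0.005,0.3,0,0,-0.667,0.1],[0.005,-0.005,0.4,0,0,-0.667,0.1],[0.005,-0.005,0.5,0,0,-0.667,0.1],[0.005,-0.005,0.55,0,0,-0.667,0.1],[0.005,-0.005,0.55,0,0,-0.667,0.1],[0.005,-0.005,0.55,0,0,-0.667,0.1]]}}

```text
time_s: 32.48
position: [0.4159, -0.3167, 0.1306]
tcp_rot: [[0.391, 0.92, 0.0], [0.92, -0.391, 0.002], [0.002, -0.001, -1.0]]
force: [-0.2, -1.5, 0.3]
opening: 0.451
grasp_force: 0.0
```

Run:
```python
from h import *
st();plan((.4158,-.3163,.08,-23));s=read_state();print(s["tcp_rot"].round(3).tolist())
```

```text
32.4833 [ 0.4159 -0.3167  0.1306] [-0.2 -1.5  0.3] 0.451 0.0
(0.4158, -0.3163, 0.08, -23) [0.001, -0.001, 0.168] [-0.001, -0.002, -0.0]
[[0.391, 0.92, 0.0], [0.92, -0.391, 0.002], [0.002, -0.001, -1.0]]
```

Request:
{"op": "step_arm", "data": {"steps": [[0.001,-0.001,0.06,0,0,0,0.1],[0.001,-0.001,0.12,0,0,0,0.1],[0.001,-0.001,0.168,0,0,0,0.1],[0.001,-0.001,0.168,0,0,0,0.1],[0.001,-0.001,0.168,0,0,0,0.1]]}}

```text
time_s: 32.9
position: [0.4172, -0.3179, 0.0827]
tcp_rot: [[0.391, 0.921, 0.004], [0.921, -0.391, -0.003], [-0.001, 0.004, -1.0]]
force: [-0.2, 0.1, 0.9]
opening: 0.448
grasp_force: 0.0
```

Request:
{"op": "step_arm", "data": {"steps": [[0,0,0,0,0,0,0.5],[0,0,0,0,0,0,1],[0,0,0,0,0,0,1],[0,0,0,0,0,0,1]]}}

```text
time_s: 33.23
position: [0.4174, -0.3181, 0.0831]
tcp_rot: [[0.391, 0.921, 0.005], [0.921, -0.391, -0.004], [-0.002, 0.006, -1.0]]
force: [0.3, 0.6, -0.3]
opening: 0.233
grasp_force: 0.0
```

Request:
{"op": "step_arm", "data": {"steps": [[0,0,0,0,0,0,1],[0,0,0,0,0,0,1]]}}

```text
time_s: 33.4
position: [0.4156, -0.3169, 0.0827]
tcp_rot: [[0.389, 0.921, 0.001], [0.921, -0.389, -0.001], [-0.001, 0.001, -1.0]]
force: [-5.1, 0.9, 5.4]
opening: 0.149
grasp_force: 30.0
```

Gripped this time. Turning clockwise and checking as I go.

Request:
{"op": "step_arm", "data": {"steps": [[0,0,0,0,0,0.05,1],[0,0,0,0,0,0.13,1],[0,0,0,0,0,0.23,1],[0,0,0,0,0,0.33,1],[0,0,0,0,0,0.43,1],[0,0,0,0,0,0.53,1]]}}

```text
time_s: 33.9
position: [0.4158, -0.3171, 0.0827]
tcp_rot: [[0.732, 0.682, 0.001], [0.682, -0.732, -0.001], [0.0, 0.002, -1.0]]
force: [-3.8, 0.1, 5.0]
opening: 0.146
grasp_force: 30.1
```

Request:
{"op": "step_arm", "data": {"steps": [[0,0,0,0,0,0.1,1],[0,0,0,0,0,0.2,1],[0,0,0,0,0,0.3,1],[0,0,0,0,0,0.4,1],[0,0,0,0,0,0.5,1],[0,0,0,0,0,0.6,1],[0,0,0,0,0,0.7,1],[0,0,0,0,0,0.8,1]]}}

```text
time_s: 34.57
position: [0.4161, -0.3176, 0.0827]
tcp_rot: [[0.993, 0.122, 0.002], [0.122, -0.993, -0.002], [0.002, 0.003, -1.0]]
force: [-4.1, 0.5, 3.9]
opening: 0.147
grasp_force: 30.0
```

Request:
{"op": "step_arm", "data": {"steps": [[0,0,0,0,0,0.1,1],[0,0,0,0,0,0.2,1],[0,0,0,0,0,0.32,1],[0,0,0,0,0,0.44,1],[0,0,0,0,0,0.56,1],[0,0,0,0,0,0.68,1],[0,0,0,0,0,0.8,1],[0,0,0,0,0,0.92,1]]}}

```text
time_s: 35.23
position: [0.416, -0.3182, 0.0827]
tcp_rot: [[0.825, -0.565, 0.002], [-0.565, -0.825, -0.003], [0.003, 0.002, -1.0]]
force: [-4.0, -1.9, 3.2]
opening: 0.144
grasp_force: 30.1
```

Request:
{"op": "step_arm", "data": {"steps": [[0,0,0,0,0,0.12,1],[0,0,0,0,0,0.24,1],[0,0,0,0,0,0.36,1],[0,0,0,0,0,0.48,1],[0,0,0,0,0,0.6,1],[0,0,0,0,0,0.72,1],[0,0,0,0,0,0.82,1],[0,0,0,0,0,0.9,1]]}}

```text
time_s: 35.9
position: [0.4156, -0.3185, 0.0827]
tcp_rot: [[0.261, -0.965, 0.001], [-0.965, -0.261, -0.004], [0.004, -0.0, -1.0]]
force: [-5.7, -2.5, 3.1]
opening: 0.142
grasp_force: 30.0
```

Run:
```python
from h import *
st();T=read_state()["tcp_rot"];print("yaw",np.degrees(np.arctan2(T[1,1],T[0,1])));plan((.4158,-.3168,.0827,-167))
```

```text
35.9 [ 0.4156 -0.3185  0.0827] [-5.7 -2.5  3.1] 0.142 30.0
yaw -164.8650792267785
(0.4158, -0.3168, 0.0827, -167) [-0.005, -0.002, -0.0] [-0.0, -0.005, 0.047]
```

Request:
{"op": "step_arm", "data": {"steps": [[0,0,0,0,0,0.047,1],[0,0,0,0,0,0.047,1],[0,0,0,0,0,0.047,0.6],[0,0,0,0,0,0.047,0.3],[0,0,0,0,0,0.047,0.1],[0,0,0,0,0,0.047,0.1],[0,0,0,0,0,0.047,0.1]]}}

```text
time_s: 36.48
position: [0.4174, -0.3177, 0.0822]
tcp_rot: [[0.227, -0.974, 0.004], [-0.974, -0.227, -0.003], [0.004, -0.004, -1.0]]
force: [0.0, -0.4, -1.5]
opening: 0.404
grasp_force: 0.0
```

Request:
{"op": "step_arm", "data": {"steps": [[0,0,-0.06,0,0,0,0.1],[0,0,-0.15,0,0,0,0.1],[0,0,-0.28,0,0,0,0.1],[0,0,-0.4,0,0,0,0.1],[0,0,-0.55,0,0,0,0.1],[0,0,-0.7,0,0,0,0.1],[0,0,-0.72,0,0,0,0.1],[0,0,-0.72,0,0,0,0.1]]}}

```text
time_s: 37.15
position: [0.4183, -0.319, 0.303]
tcp_rot: [[0.228, -0.974, 0.011], [-0.974, -0.228, -0.011], [0.013, -0.008, -1.0]]
force: [-0.1, 0.5, -0.3]
opening: 0.45
grasp_force: 0.0
```

Run:
```python
from h import *
st();k=cam("wrist","pics/w15.png");c=np.array([.4157,-.3163,0])
h=cv2.cvtColor(k["img"],cv2.COLOR_RGB2HSV).astype(int);H,S,V=h[...,0],h[...,1],h[...,2]
u,v=proj(k,c+[0,0,.065])[0];print(u,v)
yy,xx=np.mgrid[:384,:512];near=np.hypot(xx-u,yy-v)
for n,m,z in(("white on dial",(V>190)&(S<50)&(near<25),.08),("red",((H<6)|(H>174))&(S>150)&(V>120)&(near<60),.048),("blue",(H>105)&(H<125)&(S>150)&(near<60),.048),("yellow",(H>24)&(H<32)&(S>180)&(near<60),.048)):
    P=np.array([back(k,x,y,z)-c for y,x in np.argwhere(m)])
    if len(P): q=P.mean(0);print(n,len(P),q.round(4),np.degrees(np.arctan2(q[1],q[0])).round(1), np.hypot(*q[:2]).round(4))
t=cam("top","pics/t15.png");
def trayp(p):pass
import h as hh; hh.TM[:,2]=.06; print(tray(t,(.592,-.31,2.4)))
```

```text
37.15 [ 0.4183 -0.319   0.303 ] [-0.1  0.5 -0.3] 0.45 0.0
258.75054798728434 168.55359597004184
white on dial 62 [ 0.0012 -0.0103  0.08  ] -83.5 0.0103
red 30 [ 0.0114 -0.0479  0.048 ] -76.7 0.0493
blue 25 [-0.0091 -0.0488  0.048 ] -100.5 0.0496
yellow 29 [ 0.0293 -0.0387  0.048 ] -52.8 0.0485
(array([ 0.59166969, -0.30689227,  1.86757584]), array([2.33928905, 0.43586624, 2.16328804, 0.3452904 ]))
```

Run:
```python
from h import *
for n,u,v in(("w15",258.75,168.55),("w14",251.1,165.5)):
    k=load(f"pics/{n}.png");h=cv2.cvtColor(k["img"],cv2.COLOR_RGB2HSV).astype(int)
    yy,xx=np.mgrid[:384,:512]
    m=((h[...,2]>170)&(h[...,1]<60)&(np.hypot(xx-u,yy-v)<29)).astype(np.uint8)
    N,l,s,c=cv2.connectedComponentsWithStats(m)
    for i in range(1,N):
        if s[i,4]<8: continue
        P=np.array([back(k,x,y,.084 if s[i,4]>40 else .052)[:2] for y,x in np.argwhere(l==i)])
        U,S,V=np.linalg.svd(P-P.mean(0));print(n,s[i,4],P.mean(0).round(4),"dir",np.degrees(np.arctan2(V[0,1],V[0,0])).round(1),(S/len(P)**.5*1e3).round(1))
```

```text
w15 84 [ 0.4168 -0.3261] dir 105.2 [6.2 1.4]
w15 66 [ 0.4177 -0.2896] dir 176.2 [12.8  2.6]
w14 32 [ 0.4234 -0.2914] dir -108.3 [2.3 1.5]
w14 80 [ 0.4177 -0.3072] dir -111.1 [6.3 1.3]
w14 64 [ 0.3945 -0.3372] dir 133.6 [10.9  1.9]
```

```bash
python3 -c "
from rig import *
print(hand_in())"
```

```text
the job is handed in; nothing more can be done
None
```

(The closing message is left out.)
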